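Swap the honey and the salt: clear the caddy, exchange, put back

ROBOT

A 6-joint arm with a two-finger parallel gripper is mounted at the origin on a cart in front of the work surface, level with it; the furniture and walls round the work are solid. World frame = base frame: x ahead of the robot, y to its left, z up, the work surface at z = 0. Lengths are in mm, angles in rad, forces in N, time in s.
With the tool pointing down it reaches from about 275 to 1000 mm from the base axis. Payload 8.4 kg.
Tool frame: the origin (TCP) lies at the very end of the fingers, on their centre line; the grasp point (between the pads) lies 19 mm behind it (r.tcp_to_grasp is the distance from the TCP to the grasp point, in mm); z points along the fingers, y is the line along which they close (so a half turn about z gives the same grasp; the last joint's range is limited). The gripper opens to 85 mm and grips with 20 to 120 N. Pads are 22 mm wide; open, the fingers measure 114 mm over their backs; the gripper's body (76 mm by 85 mm) begins 54 mm behind the grasp point. The pads swing forward as they close: fully open they stand 13 mm farther back than shut.
Start: joints at [-1.206, 0.353, 1.633, -0, 1.155, -0.002], TCP at [224.143, -583.428, 231.281] pointing down, gripper open.
Joint ranges: [-2.63, 2.63], [-0.92, 2.1], [0.06, 2.66], [-1.3, 4.44], [0, 2.69], [-3.02, 3.02]. Speed limits (rad/s): [2.22, 2.22, 2.79, 3.14, 3.14, 3.14].

INTERFACE

Orientations are given as [roll, pitch, yaw] about the fixed x, y, z axes, in that order (R = Rz(yaw) Ry(pitch) Rx(roll)).
In Python, from rig import r gives the robot as it stands. The module is installed in compiled form; this text tells all that it offers.
- The arm moves only by the tool play_rows, never from a script. Its argument "rows" is a list of rows, each an object with "dp": the shift along the tool's x, y, z in units of 40 mm (1.0 is 40 mm), a list of three; "turn": the turn, a rotation vector about the tool's x, y, z in units of 6 degrees (1.0 is 6 degrees), a list of three; "fingers": the closure, from 0 (fully open) to 1 (shut). In form: [{"dp": [tx, ty, tz], "turn": [wx, wy, wz], "fingers": fingers}, ...]. A call has 1 to 5 rows; each row shifts and turns the commanded pose from where the row before left it, along the tool's axes as they then stand; what a row does not reach is not made up. A row lasts 1/12 s, in which the tool goes at most 41.7 mm and 7.16 degrees, less where a joint would pass 70% of its speed; a pose out of reach is approached as far as the arm can. A call is refused whole if a number of a shift passes 1 or a number of a turn 1, either way. A call with a gripper value outside its range is refused whole. The fingers move at their own pace and stop on an object; "force" is the grip in N (left out, the last holds). Time passes only in rows, so rows that do not move let the fingers close. It gives the time, the measured TCP pose, the force, the opening and the grip force at its end, in the units of the state.
- r.sense(): the state, without advancing time (a new reading comes with each control period).
- r.grab_frame(name): name is "scene" or "top"; returns a dict with "pixels" (400x640x3 uint8, red, green, blue), "fx", "fy", "cx", "cy" (pixels), "dist" ([k1, k2, p1, p2, k3] as OpenCV has them; the pictures are not rectified), "pose" (4x4, takes a point from camera to world coordinates). Camera axes: x right, y down, z forward; pixel columns grow to the right and rows downward; lengths in mm; the calibration is good to about 2 mm. A picture is of the moment at which its call begins. There is no depth.
- r.sign_off(): hands the job in; it is judged then, once.
The state is a dict: "clock": time; "qpos": joint angles; "qvel": joint speeds; "joint_efforts": joint torques, N m; "eef_pos": TCP position; "tcp_rot": TCP orientation; "contact_force": force on the tool from outside, world axes, zero at the start; "wrist_torque": the same for the moment, N m; "opening": opening from 0.0 (shut) to 1.0 (fully open); "grasp_force": force on a finger pad.
Only numpy, scipy, OpenCV 4.12 (cv2) and the standard library are available. Lean on these libraries where they do the work, as an engineer would, in place of code of your own. Each camera call takes 0.05 s, during which the arm holds its last target. There are 200 camera calls.

TASK

The honey jar was put away in the back left compartment of the bamboo caddy, where the salt shaker belongs, and the salt was left on the wooden breakfast board, where the honey belongs: put that right. First stand the pepper mill and the amber bottle, which fence the honey in, upright on the round cork mat and leave them there while you stand the honey anywhere on the board and the salt in the back left compartment; then put the mill and the bottle back, each in the compartment it came from. Everything ends upright; leave the spice jar and the teaspoon where they are and knock nothing over.

Things in the scene. Friction and masses are not known exactly. Their poses are not given: they have to be found in the camera images.
- honey_mid (a point): Honey jar with a red lid, loose, 0.36 kg: 58 x 62 mm across (about round) up to 56 mm above its foot, lid 56 mm in diameter, 86 mm tall. Point on its axis half-way up, 43 mm above its foot; z axis up. Starts in the caddy's back left compartment.
- salt_mid (a point): Salt shaker, clear glass with a grey domed top, loose, 0.11 kg: 44 mm in diameter at 30 mm above its foot, tapering to 34 mm at 66 mm and above, 90 mm tall. Point on its axis half-way up, 45 mm above its foot; z axis up. Starts somewhere on the breakfast board.
- mill_mid (a point): Pepper mill of dark turned wood, loose, 0.18 kg, 170 mm tall: foot 58 mm in diameter, round head from 123 to 159 mm above the foot, at its widest (141 mm up) 49 mm in diameter (it does not turn), small knob on top. Point on its axis half-way up, 85 mm above its foot; z axis up. Starts in the front left or the back right compartment, next to the honey.
- bottle_mid (a point): Amber (peach-coloured) glass bottle with a black cap, loose, 0.32 kg, 168 mm tall: body 67 mm in diameter up to 87 mm above the foot, then a sloping shoulder, then the black cap, 31 mm in diameter from 132 to 168 mm above the foot, firm enough to lift the bottle by. Point on its axis half-way up, 84 mm above its foot; z axis up. Starts in the other of the two compartments next to the honey.
- spice_mid (a point): Spice jar with a green lid, loose, 46 mm in diameter, 106 mm tall, in the caddy's front right compartment; leave it there. Point on its axis half-way up.
- spoon_mid (a point): Steel teaspoon, loose, 139 x 30 x 10 mm, lying along one long edge of the breakfast board (its -x edge); leave it there. Point at its middle, 5 mm up; x axis along the spoon.
- caddy: Fixed low bamboo caddy, 189 mm square, 2 x 2 square compartments of 86 mm, floor 8 mm above the worktop, dividers 5 mm thick with top at 26 mm, outer walls 6 mm with top at 34 mm. Origin at the centre of its underside; +x to its back (away from the robot, within 0.3 rad), +y to its left. Compartment centres at x, y = +-45.5 mm.
- back_left_compartment (a point): Centre of the floor of the caddy's back left compartment (86 mm square inside), 8 mm above the worktop; axes as the caddy's.
- cork_mat: Fixed round cork mat, 180 mm in diameter, top 9 mm above the worktop. Origin at the centre of its underside.
- board: Fixed small wooden breakfast board with a light middle stave, 150 mm (x) by 240 mm (y, long side), top 14 mm above the worktop. Origin at the centre of its underside. The salt stands somewhere along its middle or +x side, the teaspoon lies along its -x edge, and the rest of it is free. Behind board, mat and caddy (x > 0.65 m, y < 0.1 m) wall cupboards hang 0.5 m above the worktop: keep the arm clear of them.

How it is judged:
By the outcome, as a careful person would: the job done as asked, in the order asked, and still so for the second after the job is handed in, with the robot touching nothing.
It also fails if it takes over 128 s, if anything falls off the work surface, if the arm or the gripper's body presses on something with over 40 N, if the wrist force passes 120 N, or if a joint passes its speed limit or range.

## Working session

There is one attempt and no reset: what is moved stays moved. The work goes in short steps, Python scripts to look and compute and a tool call to move; the robot and the scene stay as the last step left them, time stands still between calls to the robot, and variables do not carry over. Pictures are saved under pics/ and viewed, at most 14 in all, crops included, and the job is handed in when it is done.

Besides the shell and the picture viewer there is one more tool, called after ">>>" by a JSON object that holds its "name" and its "arguments", one argument or row to a line. play_rows: Moves the arm, as the interface text tells. Its arguments: {"type":"object","properties":{"rows":{"type":"array"},"force":{"type":"number"}},"required":["rows"]}

```bash
mkdir -p pics; python3 - <<'E'
from rig import r
import cv2,numpy as np
for n in ("scene","top"):
    f=r.grab_frame(n); cv2.imwrite(f"pics/{n}0.png",f["pixels"][:,:,::-1]); print(n,f["fx"],f["fy"],f["cx"],f["cy"],f["dist"]); print(np.round(f["pose"],3).tolist())
print(r.sense())
E
```

```text
scene 516.3979442198246 516.3979442198246 332.2940732278679 199.8363357702073 [-0.03325769  0.          0.          0.          0.        ]
[[-0.651, -0.429, 0.626, -303.326], [-0.759, 0.368, -0.536, 562.572], [-0.001, -0.825, -0.566, 827.216], [0.0, 0.0, 0.0, 1.0]]
top 473.740671822413 473.740671822413 320.18657006953833 196.96076512171987 [-0.09906742  0.          0.          0.          0.        ]
[[0.011, -0.996, 0.085, 419.601], [-1.0, -0.011, -0.003, -97.15], [0.004, -0.085, -0.996, 1228.596], [0.0, 0.0, 0.0, 1.0]]
{'clock': 0.1, 'qpos': array([-1.20638882e+00,  3.53605240e-01,  1.63405555e+00, -1.51027081e-06,
        1.15520690e+00, -2.38992945e-03]), 'qvel': array([ 0.00066343, -0.00069431, -0.00201318, -0.00075916,  0.00072202,
       -0.00010434]), 'joint_efforts': array([ 1.85014447e-03, -6.06356335e+01, -3.42819428e+01,  2.21343416e-04,
        3.99861136e-03, -7.51107507e-06]), 'eef_pos': array([ 223.99489382, -583.02251991,  230.62210242]), 'tcp_rot': array([-3.14031761e+00, -1.66631830e-06,  3.66798050e-01]), 'contact_force': array([0.16642016, 0.91600331, 0.05924148]), 'wrist_torque': array([ 0.04918569, -0.00138557, -0.03471631]), 'grasp_force': 0.0, 'opening': 1.000271409108906}
```

View pics/scene0.png

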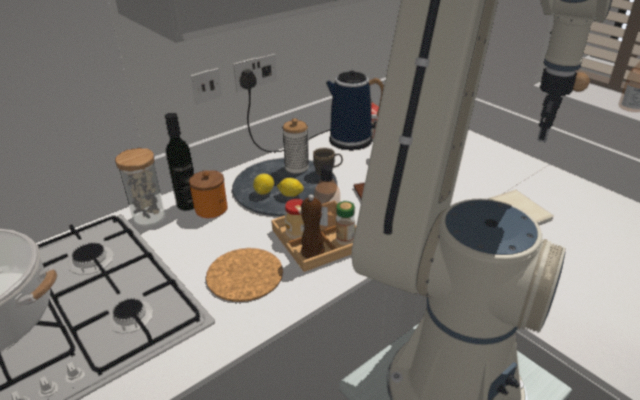

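View pics/top0.png

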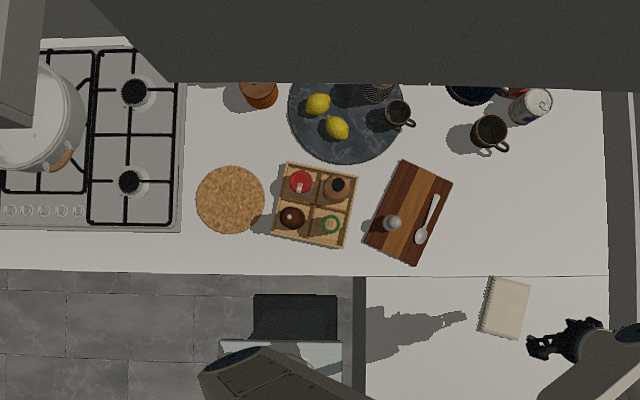

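The top view shows the mat at (230,199), the caddy at about (313,205) and the board at about (407,212). In the caddy are the honey (301,182), bottle (338,187), mill (291,217) and spice jar (330,225). On the board are the salt (391,222) and the spoon (427,220). So the mill is front left and the bottle back right. Next I'll zoom in for pixel positions.

```bash
cat > h.py <<'E'
from rig import r
import cv2,numpy as np
def ray(f,uv,z):
    K=np.array([[f["fx"],0,f["cx"]],[0,f["fy"],f["cy"]],[0,0,1]])
    n=cv2.undistortPoints(np.array([[uv]],float),K,np.array(f["dist"]))[0,0]
    P=np.array(f["pose"]); d=P[:3,:3]@[n[0],n[1],1]; o=P[:3,3]
    return (o+d*(z-o[2])/d[2])[:2].round(1)
def crop(f,x0,y0,w,h,s,name):
    c=cv2.resize(f["pixels"][y0:y0+h,x0:x0+w,::-1],None,fx=s,fy=s,interpolation=cv2.INTER_CUBIC)
    for x in range(x0,x0+w):
        if x%20==0: cv2.line(c,((x-x0)*s,0),((x-x0)*s,8),(255,0,255),1); cv2.putText(c,str(x),((x-x0)*s,20),0,.4,(255,0,255))
    for y in range(y0,y0+h):
        if y%20==0: cv2.line(c,(0,(y-y0)*s),(8,(y-y0)*s),(255,0,255),1); cv2.putText(c,str(y),(10,(y-y0)*s+4),0,.4,(255,0,255))
    cv2.imwrite(name,c)
def blobs(f,lo,hi,box,name=""):
    x0,y0,x1,y1=box; hsv=cv2.cvtColor(f["pixels"],cv2.COLOR_RGB2HSV)[y0:y1,x0:x1]
    m=cv2.inRange(hsv,np.array(lo),np.array(hi)); n,l,s,c=cv2.connectedComponentsWithStats(m)
    i=1+np.argmax(s[1:,4]); mm=(l==i).astype(np.uint8)
    cnt=max(cv2.findContours(mm,0,2)[0],key=len); q=cv2.minAreaRect(cnt)
    print(name,c[i]+[x0,y0],s[i]+[x0,y0,0,0,0]); return c[i]+[x0,y0],cv2.boxPoints(q)+[x0,y0]
E
python3 - <<'E'
from h import *
f=r.grab_frame("top"); crop(f,265,150,195,125,4,"pics/top1.png")
c,_=blobs(f,[5,80,100],[25,200,255],(188,155,270,245),"mat"); print(ray(f,c,9))
c,_=blobs(f,[170,120,60],[180,255,255],(285,160,320,200),"lid"); print(ray(f,c,94))
c,_=blobs(f,[45,80,30],[85,255,255],(310,205,350,245),"spice"); print(ray(f,c,114))
E
```

```text
mat [229.41448468 199.06072423] [ 196  166   69   68 3590]
[515.9 134. ]
lid [294. 173.] [294 173   1   1   1]
[574.1 -36.9]
spice [329.84297521 223.90082645] [321 215  19  19 121]
[ 451.7 -124.1]
```

View pics/top1.png

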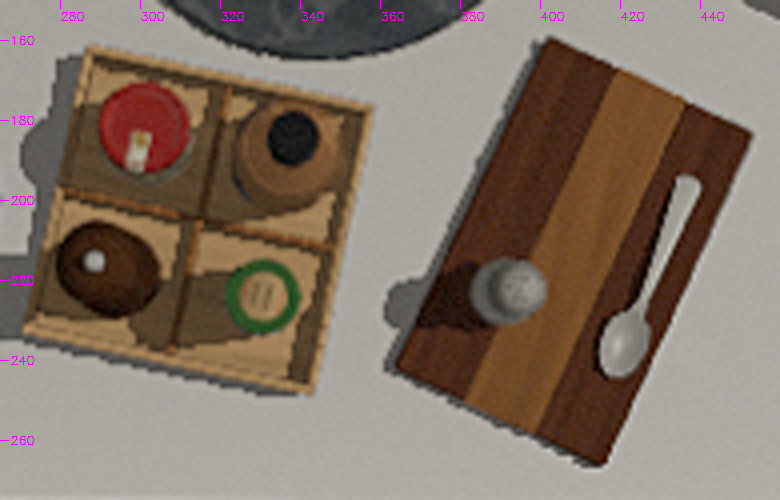

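The crop shows the caddy corners at (287,162), (358,176), (343,248) and (271,233). The honey lid is at (301,182), the bottle cap at (338,184.5), the mill knob at (288.5,215.5) and the salt top at (395,222). The board corners are (402,159), (453,183), (416,267) and (362,242).

```bash
python3 - <<'E'
from h import *
f=r.grab_frame("top")
C=np.array([ray(f,p,34) for p in [(287,161.8),(358,176.5),(343,248.5),(271,233)]]); c=C.mean(0)
a=np.arctan2(*( (C[0]-C[3]+C[1]-C[2])[::-1])); b=np.arctan2(*((C[0]-C[1]+C[3]-C[2])[::-1]))-np.pi/2
print("caddy",c,a,b,C.tolist()); t=(a+b)/2; R=np.array([[np.cos(t),-np.sin(t)],[np.sin(t),np.cos(t)]])
for n,p in dict(BL=(45.5,45.5),BR=(45.5,-45.5),FL=(-45.5,45.5),FR=(-45.5,-45.5)).items(): print(n,(c+R@p).round(1))
for n,p,z in [("honey",(301.3,182),94),("bottle",(338.3,184.5),176),("mill",(288.5,215.5),172),("salt",(395.3,222),100)]: print(n,ray(f,p,z))
B=np.array([ray(f,p,14) for p in [(402,159.3),(453,183.3),(416,266.8),(361.8,242.5)]]); print("board",B.mean(0),B.tolist())
print("spoon",ray(f,(427.5,219),18),[ray(f,p,18) for p in [(437,195),(420,240)]])
print(ray(f,(292,185),0))
E
```

```text
caddy [502.025 -87.4  ] -0.20103728122902442 -0.1973425235200441 [[610.9, -15.4], [575.2, -196.5], [392.6, -159.6], [429.4, 21.9]]
BL [555.6 -51.8]
BR [ 537.6 -141. ]
FL [466.4 -33.8]
FR [ 448.4 -123. ]
honey [552.4 -54.8]
bottle [ 538.1 -140.7]
mill [467.8 -30.2]
salt [ 458.2 -280.8]
board [ 485.625 -329.   ] [[624.4, -312.8], [563.2, -446.4], [347.0, -348.1], [407.9, -208.7]]
spoon [ 469.5 -377.5] [array([ 531.7, -402.8]), array([ 415.5, -357.8])]
[555.3 -27.2]
```

>>> {"name": "play_rows", "arguments": {
  "rows": [
    {"dp": [0, 0, -0.2], "turn": [0, 0, 0.7], "fingers": 0},
    {"dp": [0, 0, -0.2], "turn": [0, 0, 0.7], "fingers": 0},
    {"dp": [0, 0, -0.2], "turn": [0, 0, 0.7], "fingers": 0},
    {"dp": [0, 0, -0.2], "turn": [0, 0, 0.7], "fingers": 0},
    {"dp": [0, 0, 0], "turn": [0, 0, 0.7], "fingers": 0}
  ]
}}

```text
clock: 0.62
eef_pos: [224.4, -584.1, 264.8]
tcp_rot: [3.14, -0.001, -0.003]
contact_force: [-0.2, -0.3, 0.4]
opening: 0.997
grasp_force: 0.0
```

>>> {"name": "play_rows", "arguments": {
  "rows": [
    {"dp": [0.4, -0.9, 0], "turn": [0, 0, 0], "fingers": 0},
    {"dp": [0.4, -0.9, 0], "turn": [0, 0, 0], "fingers": 0},
    {"dp": [0.4, -0.9, 0], "turn": [0, 0, 0], "fingers": 0},
    {"dp": [0.4, -0.9, 0], "turn": [0, 0, 0], "fingers": 0},
    {"dp": [0.4, -0.9, 0], "turn": [0, 0, 0], "fingers": 0}
  ]
}}

```text
clock: 1.03
eef_pos: [304.3, -401.7, 263.1]
tcp_rot: [-3.141, 0.0, -0.0]
contact_force: [0.6, -0.5, 0.6]
opening: 1.001
grasp_force: 0.0
```

>>> {"name": "play_rows", "arguments": {
  "rows": [
    {"dp": [0.4, -0.9, 0], "turn": [0, 0, 0], "fingers": 0},
    {"dp": [0.4, -0.9, 0], "turn": [0, 0, 0], "fingers": 0},
    {"dp": [0.4, -0.9, 0], "turn": [0, 0, 0], "fingers": 0},
    {"dp": [0.4, -0.9, 0], "turn": [0, 0, 0], "fingers": 0},
    {"dp": [0.0, 0, 0], "turn": [0, 0, 0], "fingers": 0}
  ]
}}

```text
clock: 1.45
eef_pos: [369.7, -254.1, 263.3]
tcp_rot: [-3.139, -0.001, 0.004]
contact_force: [-0.2, -0.7, -0.1]
opening: 1.0
grasp_force: 0.0
```

>>> {"name": "play_rows", "arguments": {
  "rows": [
    {"dp": [0.35, -0.8, 0], "turn": [0, 0, 0], "fingers": 0},
    {"dp": [0.35, -0.8, 0], "turn": [0, 0, 0], "fingers": 0},
    {"dp": [0.35, -0.8, 0], "turn": [0, 0, 0], "fingers": 0},
    {"dp": [0.35, -0.8, 0], "turn": [0, 0, 0], "fingers": 0},
    {"dp": [0.35, -0.8, 0], "turn": [0, 0, 0], "fingers": 0}
  ]
}}

```text
clock: 1.87
eef_pos: [438.3, -98.0, 263.4]
tcp_rot: [3.141, -0.0, -0.0]
contact_force: [0.7, -0.8, 0.4]
opening: 1.0
grasp_force: 0.0
```

>>> {"name": "play_rows", "arguments": {
  "rows": [
    {"dp": [0.35, -0.8, 0], "turn": [0, 0, 0], "fingers": 0},
    {"dp": [0.35, -0.75, 0], "turn": [0, 0, 0], "fingers": 0},
    {"dp": [0, 0, 0], "turn": [0, 0, 0], "fingers": 0},
    {"dp": [0, 0, 0], "turn": [0, 0, 0], "fingers": 0}
  ]
}}

```text
clock: 2.2
eef_pos: [466.3, -36.2, 263.1]
tcp_rot: [3.141, 0.0, 0.004]
contact_force: [-0.5, -0.7, -0.6]
opening: 1.001
grasp_force: 0.0
```

```bash
python3 - <<'E'
from h import *
f=r.grab_frame("scene"); crop(f,170,130,240,180,3,"pics/s1.png"); print(r.sense()["eef_pos"],r.sense()["qpos"])
E
```

```text
[465.81547134 -37.20321998 263.03926048] [-8.26039280e-02  7.05345048e-02  1.92020700e+00 -4.53393865e-04
  1.15155297e+00  1.48629539e+00]
```

View pics/s1.png

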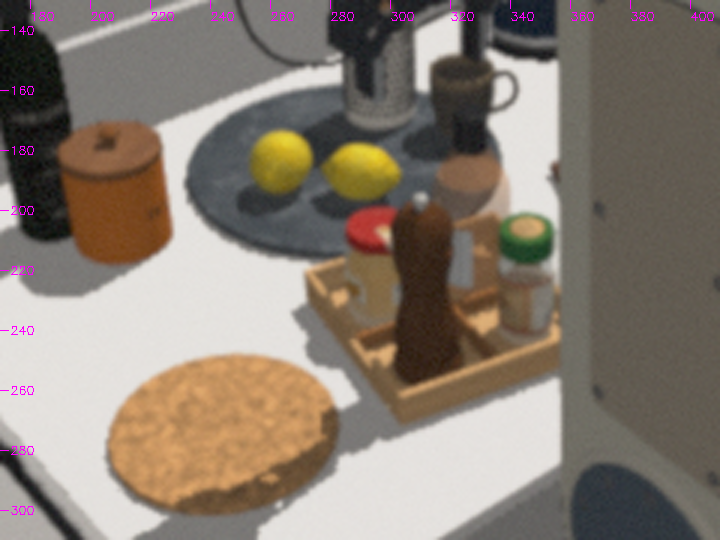

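The scene crop shows the mill knob at (309.5,196), head centre at about (311,210) and bottle cap at about (326,173), with the gripper above and behind them. I'll cross-check the positions against this view.

```bash
python3 - <<'E'
from h import *
f=r.grab_frame("scene")
print("knob",ray(f,(310,195.5),174),"head",ray(f,(311,209),149),"foot",ray(f,(312.5,251),15),"lidc",ray(f,(296,204.5),94),"mat",ray(f,(244.5,274),9))
E
```

```text
knob [466.3 -30. ] head [451.5 -20.3] foot [460.7 -28.2] lidc [551.9 -51.3] mat [504.7 139. ]
```

>>> {"name": "play_rows", "arguments": {
  "rows": [
    {"dp": [0.03, -0.15, 0.5], "turn": [0, 0, 0], "fingers": 0},
    {"dp": [0, 0, 0.6], "turn": [0, 0, 0], "fingers": 0},
    {"dp": [0, 0, 0.6], "turn": [0, 0, 0], "fingers": 0},
    {"dp": [0, 0, 0.6], "turn": [0, 0, 0], "fingers": 0},
    {"dp": [0, 0, 0.6], "turn": [0, 0, 0], "fingers": 0}
  ]
}}

```text
clock: 2.72
eef_pos: [466.7, -32.8, 146.4]
tcp_rot: [3.141, -0.0, -0.002]
contact_force: [-0.2, -0.5, 0.2]
opening: 0.996
grasp_force: 0.0
```

>>> {"name": "play_rows", "arguments": {
  "rows": [
    {"dp": [0, 0, 0.5], "turn": [0, 0, 0], "fingers": 0},
    {"dp": [0, 0, 0], "turn": [0, 0, 0], "fingers": 0},
    {"dp": [0, 0, 0], "turn": [0, 0, 0], "fingers": 0.3},
    {"dp": [0, 0, 0], "turn": [0, 0, 0], "fingers": 0.4},
    {"dp": [0, 0, 0], "turn": [0, 0, 0], "fingers": 0.5}
  ],
  "force": 30
}}

```text
clock: 3.13
eef_pos: [468.1, -31.9, 128.7]
tcp_rot: [3.141, -0.002, -0.0]
contact_force: [0.1, 0.5, 0.4]
opening: 0.605
grasp_force: 0.2
```

>>> {"name": "play_rows", "arguments": {
  "rows": [
    {"dp": [0, 0, 0], "turn": [0, 0, 0], "fingers": 0.6},
    {"dp": [0, 0, 0], "turn": [0, 0, 0], "fingers": 0.8},
    {"dp": [0, 0, 0], "turn": [0, 0, 0], "fingers": 1},
    {"dp": [0, 0, 0], "turn": [0, 0, 0], "fingers": 1},
    {"dp": [0, 0, 0], "turn": [0, 0, 0], "fingers": 1}
  ],
  "force": 40
}}

```text
clock: 3.55
eef_pos: [468.5, -31.5, 129.1]
tcp_rot: [3.141, -0.003, 0.0]
contact_force: [0.4, 0.2, 4.6]
opening: 0.553
grasp_force: 40.4
```

>>> {"name": "play_rows", "arguments": {
  "rows": [
    {"dp": [0, 0, -0.1], "turn": [0, 0, 0], "fingers": 1},
    {"dp": [0, 0, -0.3], "turn": [0, 0, 0], "fingers": 1},
    {"dp": [0, 0, -0.5], "turn": [0, 0, 0], "fingers": 1},
    {"dp": [0, 0, -0.5], "turn": [0, 0, 0], "fingers": 1},
    {"dp": [0, -0.1, -0.1], "turn": [0, 0, 0], "fingers": 1}
  ]
}}

```text
clock: 3.97
eef_pos: [469.0, -27.7, 190.7]
tcp_rot: [3.141, -0.005, -0.0]
contact_force: [1.8, -0.6, -1.4]
opening: 0.552
grasp_force: 41.6
```

>>> {"name": "play_rows", "arguments": {
  "rows": [
    {"dp": [0, -0.3, 0], "turn": [0, 0, 0], "fingers": 1},
    {"dp": [0, -0.5, 0], "turn": [0, 0, 0], "fingers": 1},
    {"dp": [0, -0.5, 0], "turn": [0, 0, 0], "fingers": 1},
    {"dp": [0, -0.5, 0], "turn": [0, 0, 0], "fingers": 1},
    {"dp": [0, -0.5, 0], "turn": [0, 0, 0], "fingers": 1}
  ]
}}

```text
clock: 4.38
eef_pos: [466.8, 65.7, 187.2]
tcp_rot: [-3.142, -0.0, -0.0]
contact_force: [0.1, -0.2, -1.9]
opening: 0.549
grasp_force: 41.6
```

>>> {"name": "play_rows", "arguments": {
  "rows": [
    {"dp": [0, -0.5, 0], "turn": [0, 0, 0], "fingers": 1},
    {"dp": [0, -0.5, 0], "turn": [0, 0, 0], "fingers": 1},
    {"dp": [0, -0.5, 0], "turn": [0, 0, 0], "fingers": 1},
    {"dp": [0, -0.25, 0], "turn": [0, 0, 0], "fingers": 1},
    {"dp": [0, 0, 0], "turn": [0, 0, 0], "fingers": 1}
  ]
}}

```text
clock: 4.8
eef_pos: [467.0, 136.3, 187.2]
tcp_rot: [-3.141, -0.0, 0.002]
contact_force: [0.1, 0.0, -2.1]
opening: 0.554
grasp_force: 41.7
```

```bash
python3 - <<'E'
from h import *
s=r.sense();print(s["eef_pos"],s["opening"],s["contact_force"],s["grasp_force"])
f=r.grab_frame("top"); crop(f,180,150,200,130,4,"pics/top2.png")
E
```

```text
[467.02626746 136.29223037 187.15328508] 0.5540525035424461 [ 0.07804177  0.03104927 -2.14974793] 41.725191213190556
```

View pics/top2.png

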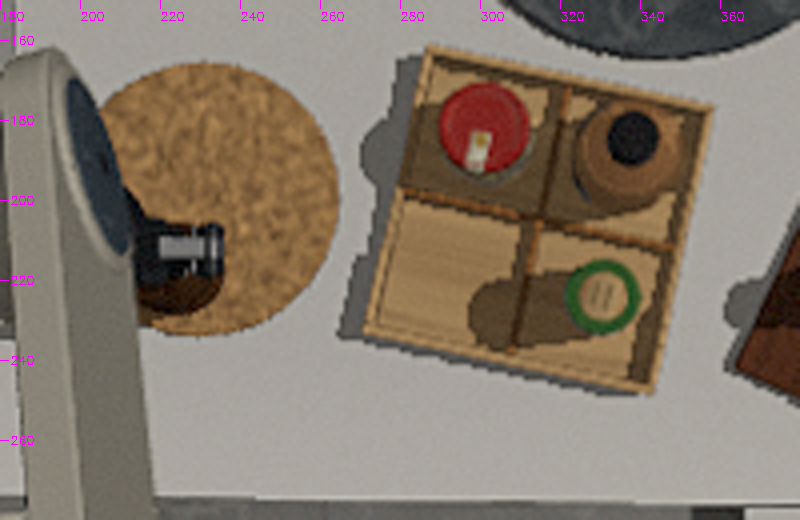

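The mill is held over the front of the mat, whose centre is at px (230,199.6). The other jars haven't moved. I'll set the mill down here.

>>> {"name": "play_rows", "arguments": {
  "rows": [
    {"dp": [0, 0, 0.4], "turn": [0, 0, 0], "fingers": 1},
    {"dp": [0, 0, 0.4], "turn": [0, 0, 0], "fingers": 1},
    {"dp": [0, 0, 0.3], "turn": [0, 0, 0], "fingers": 1},
    {"dp": [0, 0, 0.2], "turn": [0, 0, 0], "fingers": 1},
    {"dp": [0, 0, 0.08], "turn": [0, 0, 0], "fingers": 1}
  ]
}}

```text
clock: 5.27
eef_pos: [466.4, 133.6, 131.0]
tcp_rot: [3.141, 0.002, -0.0]
contact_force: [-0.8, -1.0, -0.7]
opening: 0.553
grasp_force: 41.7
```

>>> {"name": "play_rows", "arguments": {
  "rows": [
    {"dp": [0, 0, 0.02], "turn": [0, 0, 0], "fingers": 1},
    {"dp": [0, 0, 0.0], "turn": [0, 0, 0], "fingers": 1},
    {"dp": [0, 0, 0], "turn": [0, 0, 0], "fingers": 1}
  ]
}}

```text
clock: 5.52
eef_pos: [467.6, 134.6, 131.9]
tcp_rot: [-3.141, -0.001, 0.0]
contact_force: [-0.3, -0.9, -1.8]
opening: 0.55
grasp_force: 41.7
```

>>> {"name": "play_rows", "arguments": {
  "rows": [
    {"dp": [0, 0, 0.03], "turn": [0, 0, 0], "fingers": 1},
    {"dp": [0, 0, 0.02], "turn": [0, 0, 0], "fingers": 1},
    {"dp": [0, 0, 0], "turn": [0, 0, 0], "fingers": 1}
  ]
}}

```text
clock: 5.77
eef_pos: [468.1, 134.9, 130.1]
tcp_rot: [-3.141, -0.002, 0.0]
contact_force: [0.5, 0.5, 4.0]
opening: 0.555
grasp_force: 42.1
```

>>> {"name": "play_rows", "arguments": {
  "rows": [
    {"dp": [0, 0, 0], "turn": [0, 0, 0], "fingers": 0.4},
    {"dp": [0, 0, 0], "turn": [0, 0, 0], "fingers": 0.3},
    {"dp": [0, 0, 0], "turn": [0, 0, 0], "fingers": 0.1},
    {"dp": [0, 0, 0], "turn": [0, 0, 0], "fingers": 0},
    {"dp": [0, 0, -0.2], "turn": [0, 0, 0], "fingers": 0}
  ]
}}

```text
clock: 6.18
eef_pos: [466.2, 134.4, 136.4]
tcp_rot: [3.141, 0.002, 0.0]
contact_force: [-0.4, -0.6, -0.4]
opening: 1.001
grasp_force: 0.0
```

>>> {"name": "play_rows", "arguments": {
  "rows": [
    {"dp": [0, 0, -0.5], "turn": [0, 0, 0], "fingers": 0},
    {"dp": [0, 0, -0.7], "turn": [0, 0, 0], "fingers": 0},
    {"dp": [0, 0, -0.7], "turn": [0, 0, 0], "fingers": 0},
    {"dp": [0, 0, -0.5], "turn": [0, 0, 0], "fingers": 0},
    {"dp": [0.2, 0.4, 0], "turn": [0, 0, 0], "fingers": 0}
  ]
}}

```text
clock: 6.6
eef_pos: [476.7, 120.5, 238.1]
tcp_rot: [-3.139, -0.006, 0.002]
contact_force: [0.8, 0.2, -1.3]
opening: 1.0
grasp_force: 0.0
```

>>> {"name": "play_rows", "arguments": {
  "rows": [
    {"dp": [0.2, 0.8, 0], "turn": [0, 0, 0], "fingers": 0},
    {"dp": [0.2, 0.8, 0], "turn": [0, 0, 0], "fingers": 0},
    {"dp": [0.2, 0.8, 0], "turn": [0, 0, 0], "fingers": 0},
    {"dp": [0.2, 0.8, 0], "turn": [0, 0, 0], "fingers": 0},
    {"dp": [0.2, 0.8, 0], "turn": [0, 0, 0], "fingers": 0}
  ]
}}

```text
clock: 7.02
eef_pos: [515.3, -42.9, 234.0]
tcp_rot: [3.142, -0.001, 0.0]
contact_force: [0.5, 0.2, -0.5]
opening: 1.003
grasp_force: 0.0
```

>>> {"name": "play_rows", "arguments": {
  "rows": [
    {"dp": [0.2, 0.8, 0], "turn": [0, 0, 0], "fingers": 0},
    {"dp": [0.2, 0.8, 0], "turn": [0, 0, 0], "fingers": 0},
    {"dp": [0.2, 0.7, 0], "turn": [0, 0, 0], "fingers": 0},
    {"dp": [0, 0, 0], "turn": [0, 0, 0], "fingers": 0},
    {"dp": [0, 0, 0], "turn": [0, 0, 0], "fingers": 0}
  ]
}}

```text
clock: 7.43
eef_pos: [539.3, -134.5, 233.5]
tcp_rot: [-3.141, 0.0, -0.002]
contact_force: [1.1, 0.1, 0.8]
opening: 0.998
grasp_force: 0.0
```

>>> {"name": "play_rows", "arguments": {
  "rows": [
    {"dp": [-0.02, 0.15, 0.4], "turn": [0, 0, 0], "fingers": 0},
    {"dp": [0, 0, 0.6], "turn": [0, 0, 0], "fingers": 0},
    {"dp": [0, 0, 0.6], "turn": [0, 0, 0], "fingers": 0.2},
    {"dp": [0, 0, 0.5], "turn": [0, 0, 0], "fingers": 0.3},
    {"dp": [0, 0, 0.3], "turn": [0, 0, 0], "fingers": 0.4}
  ]
}}

```text
clock: 7.85
eef_pos: [537.0, -137.8, 135.5]
tcp_rot: [-3.141, 0.003, 0.001]
contact_force: [-1.1, 0.6, -1.1]
opening: 0.611
grasp_force: 0.0
```

>>> {"name": "play_rows", "arguments": {
  "rows": [
    {"dp": [0, 0, 0], "turn": [0, 0, 0], "fingers": 0.5},
    {"dp": [0, 0, 0], "turn": [0, 0, 0], "fingers": 0.6},
    {"dp": [0, 0, 0], "turn": [0, 0, 0], "fingers": 0.7},
    {"dp": [0, 0, 0], "turn": [0, 0, 0], "fingers": 1},
    {"dp": [0, 0, 0], "turn": [0, 0, 0], "fingers": 1}
  ],
  "force": 60
}}

```text
clock: 8.27
eef_pos: [538.8, -139.3, 138.2]
tcp_rot: [3.141, -0.001, 0.0]
contact_force: [-0.6, 0.0, -1.3]
opening: 0.354
grasp_force: 59.3
```

>>> {"name": "play_rows", "arguments": {
  "rows": [
    {"dp": [0, 0, 0], "turn": [0, 0, 0], "fingers": 1},
    {"dp": [0, 0, 0], "turn": [0, 0, 0], "fingers": 1},
    {"dp": [0, 0, 0], "turn": [0, 0, 0], "fingers": 1}
  ]
}}

```text
clock: 8.52
eef_pos: [538.9, -139.5, 138.1]
tcp_rot: [3.141, -0.001, 0.0]
contact_force: [-1.4, -0.3, 6.0]
opening: 0.35
grasp_force: 59.9
```

>>> {"name": "play_rows", "arguments": {
  "rows": [
    {"dp": [0, 0, -0.1], "turn": [0, 0, 0], "fingers": 1},
    {"dp": [0, 0, -0.3], "turn": [0, 0, 0], "fingers": 1},
    {"dp": [0, 0, -0.5], "turn": [0, 0, 0], "fingers": 1},
    {"dp": [0, 0, -0.6], "turn": [0, 0, 0], "fingers": 1},
    {"dp": [0, 0, -0.6], "turn": [0, 0, 0], "fingers": 1}
  ]
}}

```text
clock: 8.93
eef_pos: [537.8, -139.2, 222.3]
tcp_rot: [-3.141, 0.001, 0.0]
contact_force: [-0.1, 0.4, -4.1]
opening: 0.348
grasp_force: 59.7
```

>>> {"name": "play_rows", "arguments": {
  "rows": [
    {"dp": [0, 0, -0.6], "turn": [0, 0, 0], "fingers": 1},
    {"dp": [0, 0, -0.4], "turn": [0, 0, 0], "fingers": 1},
    {"dp": [0, -0.1, -0.15], "turn": [0, 0, 0], "fingers": 1},
    {"dp": [0, -0.3, 0], "turn": [0, 0, 0], "fingers": 1},
    {"dp": [0.05, -0.5, 0], "turn": [0, 0, 0], "fingers": 1}
  ]
}}

```text
clock: 9.35
eef_pos: [539.7, -103.3, 266.9]
tcp_rot: [3.141, 0.001, -0.002]
contact_force: [-0.2, 0.1, -4.5]
opening: 0.35
grasp_force: 59.9
```

>>> {"name": "play_rows", "arguments": {
  "rows": [
    {"dp": [0.05, -0.5, 0], "turn": [0, 0, 0], "fingers": 1},
    {"dp": [0.05, -0.6, 0], "turn": [0, 0, 0], "fingers": 1},
    {"dp": [0.05, -0.6, 0], "turn": [0, 0, 0], "fingers": 1},
    {"dp": [0.05, -0.6, 0], "turn": [0, 0, 0], "fingers": 1},
    {"dp": [0.05, -0.6, 0], "turn": [0, 0, 0], "fingers": 1}
  ]
}}

```text
clock: 9.77
eef_pos: [549.0, 14.7, 265.6]
tcp_rot: [-3.141, 0.003, 0.0]
contact_force: [0.6, 0.9, -3.6]
opening: 0.347
grasp_force: 59.9
```

>>> {"name": "play_rows", "arguments": {
  "rows": [
    {"dp": [0.05, -0.6, 0], "turn": [0, 0, 0], "fingers": 1},
    {"dp": [0.05, -0.6, 0], "turn": [0, 0, 0], "fingers": 1},
    {"dp": [0, -0.6, 0], "turn": [0, 0, 0], "fingers": 1},
    {"dp": [0, -0.5, 0], "turn": [0, 0, 0], "fingers": 1},
    {"dp": [0, -0.4, 0], "turn": [0, 0, 0], "fingers": 1}
  ]
}}

```text
clock: 10.18
eef_pos: [552.8, 123.1, 265.5]
tcp_rot: [-3.142, 0.003, 0.001]
contact_force: [0.5, -0.3, -4.4]
opening: 0.345
grasp_force: 60.0
```

>>> {"name": "play_rows", "arguments": {
  "rows": [
    {"dp": [0, -0.3, 0], "turn": [0, 0, 0], "fingers": 1},
    {"dp": [0, -0.1, 0], "turn": [0, 0, 0], "fingers": 1},
    {"dp": [0, 0, 0], "turn": [0, 0, 0], "fingers": 1},
    {"dp": [0, 0, 0], "turn": [0, 0, 0], "fingers": 1}
  ]
}}

```text
clock: 10.52
eef_pos: [553.9, 136.4, 266.8]
tcp_rot: [3.141, 0.001, 0.001]
contact_force: [-0.2, -0.3, -3.8]
opening: 0.345
grasp_force: 60.0
```

>>> {"name": "play_rows", "arguments": {
  "rows": [
    {"dp": [0, 0, 0.4], "turn": [0, 0, 0], "fingers": 1},
    {"dp": [0, 0, 0.5], "turn": [0, 0, 0], "fingers": 1},
    {"dp": [0, 0, 0.6], "turn": [0, 0, 0], "fingers": 1},
    {"dp": [0, 0, 0.6], "turn": [0, 0, 0], "fingers": 1},
    {"dp": [0, 0, 0.5], "turn": [0, 0, 0], "fingers": 1}
  ]
}}

```text
clock: 10.93
eef_pos: [553.9, 135.3, 161.8]
tcp_rot: [3.141, 0.001, -0.001]
contact_force: [-0.3, 0.0, -4.2]
opening: 0.346
grasp_force: 60.2
```

>>> {"name": "play_rows", "arguments": {
  "rows": [
    {"dp": [0, 0, 0.3], "turn": [0, 0, 0], "fingers": 1},
    {"dp": [0, 0, 0.15], "turn": [0, 0, 0], "fingers": 1},
    {"dp": [0, 0, 0.05], "turn": [0, 0, 0], "fingers": 1},
    {"dp": [0, 0, 0], "turn": [0, 0, 0], "fingers": 1},
    {"dp": [0, 0, 0], "turn": [0, 0, 0], "fingers": 1}
  ]
}}

```text
clock: 11.35
eef_pos: [555.2, 136.7, 144.4]
tcp_rot: [-3.141, -0.002, 0.0]
contact_force: [-0.3, 0.4, -3.7]
opening: 0.352
grasp_force: 60.1
```

>>> {"name": "play_rows", "arguments": {
  "rows": [
    {"dp": [0, 0, 0.04], "turn": [0, 0, 0], "fingers": 1},
    {"dp": [0, 0, 0.03], "turn": [0, 0, 0], "fingers": 1},
    {"dp": [0, 0, 0], "turn": [0, 0, 0], "fingers": 1}
  ]
}}

```text
clock: 11.6
eef_pos: [554.5, 136.7, 140.9]
tcp_rot: [-3.141, -0.001, 0.0]
contact_force: [-0.9, 0.7, -4.7]
opening: 0.345
grasp_force: 60.1
```

>>> {"name": "play_rows", "arguments": {
  "rows": [
    {"dp": [0, 0, 0.03], "turn": [0, 0, 0], "fingers": 1},
    {"dp": [0, 0, 0.0], "turn": [0, 0, 0], "fingers": 1},
    {"dp": [0, 0, 0], "turn": [0, 0, 0], "fingers": 1}
  ]
}}

```text
clock: 11.85
eef_pos: [554.3, 136.7, 139.3]
tcp_rot: [-3.142, 0.0, 0.0]
contact_force: [-0.5, 0.5, -3.7]
opening: 0.345
grasp_force: 60.1
```

>>> {"name": "play_rows", "arguments": {
  "rows": [
    {"dp": [0, 0, 0.02], "turn": [0, 0, 0], "fingers": 1},
    {"dp": [0, 0, 0.0], "turn": [0, 0, 0], "fingers": 1},
    {"dp": [0, 0, 0], "turn": [0, 0, 0], "fingers": 1}
  ]
}}

```text
clock: 12.1
eef_pos: [554.6, 136.7, 139.2]
tcp_rot: [-3.141, -0.001, 0.0]
contact_force: [-2.1, -1.1, 5.0]
opening: 0.343
grasp_force: 60.8
```

>>> {"name": "play_rows", "arguments": {
  "rows": [
    {"dp": [0, 0, 0], "turn": [0, 0, 0], "fingers": 0.6},
    {"dp": [0, 0, 0], "turn": [0, 0, 0], "fingers": 0.5},
    {"dp": [0, 0, 0], "turn": [0, 0, 0], "fingers": 0.3},
    {"dp": [0, 0, 0], "turn": [0, 0, 0], "fingers": 0.1},
    {"dp": [0, 0, -0.2], "turn": [0, 0, 0], "fingers": 0}
  ]
}}

```text
clock: 12.52
eef_pos: [553.4, 136.4, 145.4]
tcp_rot: [3.141, 0.002, 0.0]
contact_force: [-0.4, -0.4, 0.1]
opening: 0.905
grasp_force: 0.0
```

>>> {"name": "play_rows", "arguments": {
  "rows": [
    {"dp": [0, 0, -0.5], "turn": [0, 0, 0], "fingers": 0},
    {"dp": [0, 0, -0.7], "turn": [0, 0, 0], "fingers": 0},
    {"dp": [0, 0, -0.5], "turn": [0, 0, 0], "fingers": 0},
    {"dp": [0, 0.3, -0.3], "turn": [0, 0, 0], "fingers": 0},
    {"dp": [0, 0.6, 0], "turn": [0, 0, 0], "fingers": 0}
  ]
}}

```text
clock: 12.93
eef_pos: [556.1, 101.7, 229.8]
tcp_rot: [-3.14, -0.005, 0.003]
contact_force: [0.3, -0.2, 0.1]
opening: 1.0
grasp_force: 0.0
```

>>> {"name": "play_rows", "arguments": {
  "rows": [
    {"dp": [0, 0.7, 0], "turn": [0, 0, 0], "fingers": 0},
    {"dp": [0, 0.8, 0], "turn": [0, 0, 0], "fingers": 0},
    {"dp": [0, 0.8, 0], "turn": [0, 0, 0], "fingers": 0},
    {"dp": [0, 0.7, 0], "turn": [0, 0, 0], "fingers": 0},
    {"dp": [0, 0.6, 0.3], "turn": [0, 0, 0], "fingers": 0}
  ]
}}

```text
clock: 13.35
eef_pos: [555.1, -46.1, 216.3]
tcp_rot: [3.141, -0.003, -0.0]
contact_force: [0.7, 0.3, -0.0]
opening: 1.002
grasp_force: 0.0
```

>>> {"name": "play_rows", "arguments": {
  "rows": [
    {"dp": [0, 0.2, 0.4], "turn": [0, 0, 0], "fingers": 0},
    {"dp": [0, 0, 0.4], "turn": [0, 0, 0], "fingers": 0},
    {"dp": [0, 0, 0.4], "turn": [0, 0, 0], "fingers": 0},
    {"dp": [0, 0, 0], "turn": [0, 0, 0], "fingers": 0},
    {"dp": [0, 0, 0], "turn": [0, 0, 0], "fingers": 0}
  ]
}}

```text
clock: 13.77
eef_pos: [553.5, -51.9, 166.0]
tcp_rot: [-3.142, 0.002, -0.0]
contact_force: [0.3, -0.4, -1.0]
opening: 0.999
grasp_force: 0.0
```

```bash
python3 - <<'E'
from h import *
f=r.grab_frame("scene"); crop(f,170,130,240,180,3,"pics/s2.png"); print(r.sense()["eef_pos"])
E
```

```text
[554.3505529  -51.72519478 166.90308381]
```

View pics/s2.png

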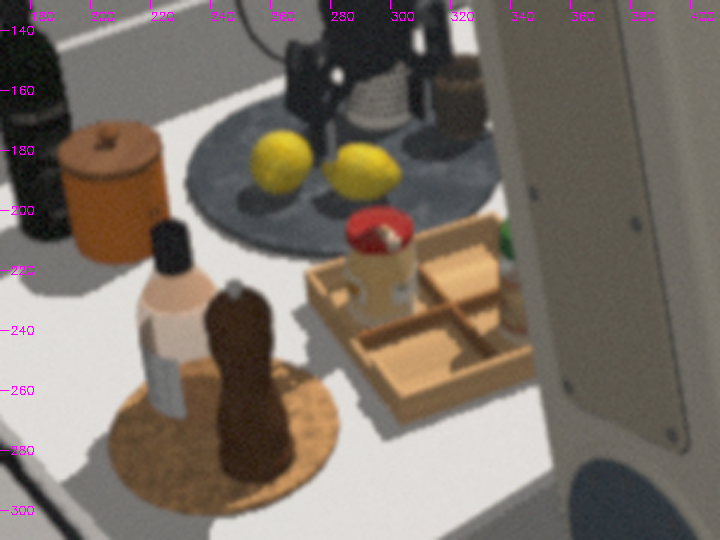

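Both pieces stand upright on the mat, with the bottle cap at (227,212) and the mill at (252,255). The honey lid is at (296.7,205.7) and clear of neighbours. Next I'll grip the honey by its lid.

>>> {"name": "play_rows", "arguments": {
  "rows": [
    {"dp": [-0.04, 0.03, 0.4], "turn": [0, 0, 0], "fingers": 0},
    {"dp": [0, 0, 0.6], "turn": [0, 0, 0], "fingers": 0},
    {"dp": [0, 0, 0.6], "turn": [0, 0, 0], "fingers": 0},
    {"dp": [0, 0, 0.6], "turn": [0, 0, 0], "fingers": 0},
    {"dp": [0, 0, 0.4], "turn": [0, 0, 0], "fingers": 0}
  ]
}}

```text
clock: 14.23
eef_pos: [552.9, -52.5, 61.9]
tcp_rot: [3.142, -0.0, 0.001]
contact_force: [-0.3, 0.2, 0.3]
opening: 0.999
grasp_force: 0.0
```

>>> {"name": "play_rows", "arguments": {
  "rows": [
    {"dp": [0, 0, 0.1], "turn": [0, 0, 0], "fingers": 0},
    {"dp": [0, 0, 0], "turn": [0, 0, 0], "fingers": 0.15},
    {"dp": [0, 0, 0], "turn": [0, 0, 0], "fingers": 0.25},
    {"dp": [0, 0, 0], "turn": [0, 0, 0], "fingers": 0.35},
    {"dp": [0, 0, 0], "turn": [0, 0, 0], "fingers": 0.5}
  ],
  "force": 50
}}

```text
clock: 14.65
eef_pos: [554.2, -52.4, 60.4]
tcp_rot: [3.142, -0.003, 0.0]
contact_force: [-1.2, 1.6, 5.9]
opening: 0.644
grasp_force: 51.7
```

>>> {"name": "play_rows", "arguments": {
  "rows": [
    {"dp": [0, 0, 0], "turn": [0, 0, 0], "fingers": 0.7},
    {"dp": [0, 0, 0], "turn": [0, 0, 0], "fingers": 1},
    {"dp": [0, 0, 0], "turn": [0, 0, 0], "fingers": 1},
    {"dp": [0, 0, 0], "turn": [0, 0, 0], "fingers": 1}
  ],
  "force": 50
}}

```text
clock: 14.98
eef_pos: [554.1, -52.4, 60.4]
tcp_rot: [3.142, -0.003, 0.0]
contact_force: [-0.6, 2.5, 5.8]
opening: 0.64
grasp_force: 51.7
```

>>> {"name": "play_rows", "arguments": {
  "rows": [
    {"dp": [0, 0, -0.1], "turn": [0, 0, 0], "fingers": 1},
    {"dp": [0, 0, -0.3], "turn": [0, 0, 0], "fingers": 1},
    {"dp": [0, 0, -0.5], "turn": [0, 0, 0], "fingers": 1},
    {"dp": [0, 0, -0.5], "turn": [0, 0, 0], "fingers": 1},
    {"dp": [0, 0.1, -0.2], "turn": [0, 0, 0], "fingers": 1}
  ]
}}

```text
clock: 15.4
eef_pos: [554.0, -56.4, 125.7]
tcp_rot: [3.141, -0.003, 0.001]
contact_force: [0.8, -0.5, -4.6]
opening: 0.647
grasp_force: 54.2
```

>>> {"name": "play_rows", "arguments": {
  "rows": [
    {"dp": [0, 0.3, 0], "turn": [0, 0, 0], "fingers": 1},
    {"dp": [0, 0.5, 0], "turn": [0, 0, 0], "fingers": 1},
    {"dp": [0, 0.6, 0], "turn": [0, 0, 0], "fingers": 1},
    {"dp": [0, 0.6, 0], "turn": [0, 0, 0], "fingers": 1},
    {"dp": [0, 0.6, 0], "turn": [0, 0, 0], "fingers": 1}
  ]
}}

```text
clock: 15.82
eef_pos: [551.8, -162.3, 121.6]
tcp_rot: [-3.142, 0.001, 0.001]
contact_force: [0.6, -0.5, -4.7]
opening: 0.644
grasp_force: 54.1
```

>>> {"name": "play_rows", "arguments": {
  "rows": [
    {"dp": [0, 0.6, 0], "turn": [0, 0, 0], "fingers": 1},
    {"dp": [0, 0.6, 0], "turn": [0, 0, 0], "fingers": 1},
    {"dp": [0, 0.6, 0], "turn": [0, 0, 0], "fingers": 1},
    {"dp": [0, 0.6, 0], "turn": [0, 0, 0], "fingers": 1},
    {"dp": [0, 0.6, 0], "turn": [0, 0, 0], "fingers": 1}
  ]
}}

```text
clock: 16.23
eef_pos: [551.6, -282.5, 121.3]
tcp_rot: [-3.141, 0.002, -0.0]
contact_force: [-0.1, 0.0, -5.8]
opening: 0.636
grasp_force: 54.1
```

>>> {"name": "play_rows", "arguments": {
  "rows": [
    {"dp": [0, 0.6, 0], "turn": [0, 0, 0], "fingers": 1},
    {"dp": [0, 0.4, 0], "turn": [0, 0, 0], "fingers": 1},
    {"dp": [0, 0.2, 0], "turn": [0, 0, 0], "fingers": 1},
    {"dp": [0, 0, 0], "turn": [0, 0, 0], "fingers": 1},
    {"dp": [0, 0, 0], "turn": [0, 0, 0], "fingers": 1}
  ]
}}

```text
clock: 16.65
eef_pos: [552.3, -328.2, 121.9]
tcp_rot: [-3.141, 0.001, -0.001]
contact_force: [0.2, 0.3, -4.8]
opening: 0.644
grasp_force: 54.1
```

>>> {"name": "play_rows", "arguments": {
  "rows": [
    {"dp": [-0.08, 0.2, 0.2], "turn": [0, 0, 0], "fingers": 1},
    {"dp": [0, 0, 0.4], "turn": [0, 0, 0], "fingers": 1},
    {"dp": [0, 0, 0.4], "turn": [0, 0, 0], "fingers": 1},
    {"dp": [0, 0, 0.2], "turn": [0, 0, 0], "fingers": 1},
    {"dp": [0, 0, 0.1], "turn": [0, 0, 0], "fingers": 1}
  ]
}}

```text
clock: 17.07
eef_pos: [548.7, -335.3, 68.6]
tcp_rot: [-3.14, 0.002, 0.001]
contact_force: [-0.4, 0.0, -3.9]
opening: 0.642
grasp_force: 54.2
```

>>> {"name": "play_rows", "arguments": {
  "rows": [
    {"dp": [0, 0, 0.02], "turn": [0, 0, 0], "fingers": 1},
    {"dp": [0, 0, 0], "turn": [0, 0, 0], "fingers": 1},
    {"dp": [0, 0, 0], "turn": [0, 0, 0], "fingers": 1}
  ]
}}

```text
clock: 17.32
eef_pos: [550.2, -336.7, 70.4]
tcp_rot: [3.141, -0.001, 0.001]
contact_force: [0.1, -0.6, -4.3]
opening: 0.642
grasp_force: 54.2
```

>>> {"name": "play_rows", "arguments": {
  "rows": [
    {"dp": [0, 0, 0.03], "turn": [0, 0, 0], "fingers": 1},
    {"dp": [0, 0, 0], "turn": [0, 0, 0], "fingers": 1},
    {"dp": [0, 0, 0], "turn": [0, 0, 0], "fingers": 1}
  ]
}}

```text
clock: 17.57
eef_pos: [549.8, -336.7, 68.9]
tcp_rot: [3.141, -0.0, 0.0]
contact_force: [0.1, -0.7, -4.2]
opening: 0.638
grasp_force: 54.2
```

>>> {"name": "play_rows", "arguments": {
  "rows": [
    {"dp": [0, 0, 0.04], "turn": [0, 0, 0], "fingers": 1},
    {"dp": [0, 0, 0], "turn": [0, 0, 0], "fingers": 1},
    {"dp": [0, 0, 0], "turn": [0, 0, 0], "fingers": 1}
  ]
}}

```text
clock: 17.82
eef_pos: [549.6, -336.5, 66.8]
tcp_rot: [-3.141, 0.0, 0.0]
contact_force: [-0.1, 0.2, -5.0]
opening: 0.638
grasp_force: 54.2
```

>>> {"name": "play_rows", "arguments": {
  "rows": [
    {"dp": [0, 0, 0.02], "turn": [0, 0, 0], "fingers": 1},
    {"dp": [0, 0, 0], "turn": [0, 0, 0], "fingers": 1},
    {"dp": [0, 0, 0], "turn": [0, 0, 0], "fingers": 1}
  ]
}}

```text
clock: 18.07
eef_pos: [549.8, -336.5, 66.5]
tcp_rot: [3.141, -0.0, 0.0]
contact_force: [-1.0, 1.6, 1.9]
opening: 0.642
grasp_force: 54.6
```

Touching; I'll release, rise and move over the salt.

>>> {"name": "play_rows", "arguments": {
  "rows": [
    {"dp": [0, 0, 0], "turn": [0, 0, 0], "fingers": 0.3},
    {"dp": [0, 0, 0], "turn": [0, 0, 0], "fingers": 0.2},
    {"dp": [0, 0, 0], "turn": [0, 0, 0], "fingers": 0},
    {"dp": [0, 0, 0], "turn": [0, 0, 0], "fingers": 0},
    {"dp": [0, 0, -0.2], "turn": [0, 0, 0], "fingers": 0}
  ]
}}

```text
clock: 18.48
eef_pos: [548.9, -336.1, 73.0]
tcp_rot: [-3.14, 0.002, 0.0]
contact_force: [-0.5, 0.8, -1.5]
opening: 1.0
grasp_force: 0.0
```

>>> {"name": "play_rows", "arguments": {
  "rows": [
    {"dp": [0, 0, -0.5], "turn": [0, 0, 0], "fingers": 0},
    {"dp": [0, 0, -0.7], "turn": [0, 0, 0], "fingers": 0},
    {"dp": [0, 0, -0.7], "turn": [0, 0, 0], "fingers": 0},
    {"dp": [-0.3, -0.2, -0.5], "turn": [0, 0, 0], "fingers": 0},
    {"dp": [-0.5, -0.3, 0], "turn": [0, 0, 0], "fingers": 0}
  ]
}}

```text
clock: 18.9
eef_pos: [521.2, -318.7, 175.5]
tcp_rot: [3.137, -0.008, 0.0]
contact_force: [-0.2, 0.3, 0.6]
opening: 0.999
grasp_force: 0.0
```

>>> {"name": "play_rows", "arguments": {
  "rows": [
    {"dp": [-0.6, -0.4, 0], "turn": [0, 0, 0], "fingers": 0},
    {"dp": [-0.6, -0.4, 0], "turn": [0, 0, 0], "fingers": 0},
    {"dp": [-0.3, -0.1, 0], "turn": [0, 0, 0], "fingers": 0},
    {"dp": [0, 0, 0], "turn": [0, 0, 0], "fingers": 0},
    {"dp": [0, 0, 0], "turn": [0, 0, 0], "fingers": 0}
  ]
}}

```text
clock: 19.32
eef_pos: [457.9, -280.8, 171.0]
tcp_rot: [3.141, -0.001, 0.0]
contact_force: [0.7, -1.3, 0.0]
opening: 0.999
grasp_force: 0.0
```

```bash
python3 - <<'E'
from h import *
f=r.grab_frame("top"); crop(f,265,150,195,125,4,"pics/top3.png"); print(r.sense()["eef_pos"])
E
```

```text
[ 458.59766805 -281.15238877  170.92849803]
```

View pics/top3.png

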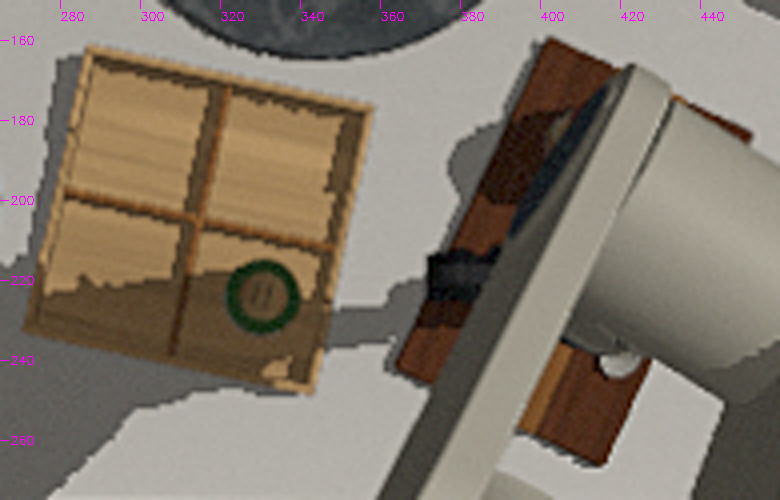

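The arm hides the board, but the caddy is otherwise unchanged: only the spice jar is in it. I'll descend on the salt at the measured position.

>>> {"name": "play_rows", "arguments": {
  "rows": [
    {"dp": [0, 0, 0.4], "turn": [0, 0, 0], "fingers": 0},
    {"dp": [0, 0, 0.6], "turn": [0, 0, 0], "fingers": 0},
    {"dp": [0, 0, 0.6], "turn": [0, 0, 0], "fingers": 0},
    {"dp": [0, 0, 0.6], "turn": [0, 0, 0], "fingers": 0.1},
    {"dp": [0, 0, 0.4], "turn": [0, 0, 0], "fingers": 0.2}
  ]
}}

```text
clock: 19.78
eef_pos: [458.3, -280.9, 64.1]
tcp_rot: [-3.141, 0.001, 0.0]
contact_force: [-0.7, 0.5, 0.0]
opening: 0.801
grasp_force: 0.0
```

>>> {"name": "play_rows", "arguments": {
  "rows": [
    {"dp": [0, 0, 0], "turn": [0, 0, 0], "fingers": 0.4},
    {"dp": [0, 0, 0], "turn": [0, 0, 0], "fingers": 0.5},
    {"dp": [0, 0, 0], "turn": [0, 0, 0], "fingers": 0.55},
    {"dp": [0, 0, 0], "turn": [0, 0, 0], "fingers": 0.6},
    {"dp": [0, 0, 0], "turn": [0, 0, 0], "fingers": 0.7}
  ],
  "force": 30
}}

```text
clock: 20.2
eef_pos: [458.6, -281.2, 67.3]
tcp_rot: [3.14, -0.002, 0.0]
contact_force: [1.1, -1.3, 0.7]
opening: 0.393
grasp_force: 28.6
```

>>> {"name": "play_rows", "arguments": {
  "rows": [
    {"dp": [0, 0, 0], "turn": [0, 0, 0], "fingers": 0.8},
    {"dp": [0, 0, 0], "turn": [0, 0, 0], "fingers": 1},
    {"dp": [0, 0, 0], "turn": [0, 0, 0], "fingers": 1},
    {"dp": [0, 0, 0], "turn": [0, 0, 0], "fingers": 1}
  ]
}}

```text
clock: 20.53
eef_pos: [458.6, -281.1, 67.1]
tcp_rot: [3.14, -0.002, 0.0]
contact_force: [-0.0, -0.4, 6.0]
opening: 0.391
grasp_force: 29.1
```

>>> {"name": "play_rows", "arguments": {
  "rows": [
    {"dp": [0, 0, -0.1], "turn": [0, 0, 0], "fingers": 1},
    {"dp": [0, 0, -0.4], "turn": [0, 0, 0], "fingers": 1},
    {"dp": [0, 0, -0.6], "turn": [0, 0, 0], "fingers": 1},
    {"dp": [0, 0, -0.6], "turn": [0, 0, 0], "fingers": 1},
    {"dp": [0, 0, -0.4], "turn": [0, 0, 0], "fingers": 1}
  ]
}}

```text
clock: 20.95
eef_pos: [457.8, -280.7, 152.1]
tcp_rot: [3.141, -0.001, 0.0]
contact_force: [1.0, -0.6, -1.1]
opening: 0.394
grasp_force: 29.1
```

>>> {"name": "play_rows", "arguments": {
  "rows": [
    {"dp": [0.1, -0.2, -0.1], "turn": [0, 0, 0], "fingers": 1},
    {"dp": [0.2, -0.5, 0], "turn": [0, 0, 0], "fingers": 1},
    {"dp": [0.3, -0.6, 0], "turn": [0, 0, 0], "fingers": 1},
    {"dp": [0.3, -0.6, 0], "turn": [0, 0, 0], "fingers": 1},
    {"dp": [0.3, -0.6, 0], "turn": [0, 0, 0], "fingers": 1}
  ]
}}

```text
clock: 21.37
eef_pos: [505.4, -178.8, 153.3]
tcp_rot: [-3.141, 0.001, -0.0]
contact_force: [0.5, -0.1, -0.9]
opening: 0.394
grasp_force: 29.1
```

>>> {"name": "play_rows", "arguments": {
  "rows": [
    {"dp": [0.3, -0.6, 0], "turn": [0, 0, 0], "fingers": 1},
    {"dp": [0.3, -0.6, 0], "turn": [0, 0, 0], "fingers": 1},
    {"dp": [0.3, -0.6, 0], "turn": [0, 0, 0], "fingers": 1},
    {"dp": [0.2, -0.6, 0], "turn": [0, 0, 0], "fingers": 1},
    {"dp": [0.1, -0.5, 0], "turn": [0, 0, 0], "fingers": 1}
  ]
}}

```text
clock: 21.78
eef_pos: [553.9, -62.2, 153.2]
tcp_rot: [-3.141, 0.001, 0.001]
contact_force: [0.1, 0.5, -0.7]
opening: 0.395
grasp_force: 29.1
```

>>> {"name": "play_rows", "arguments": {
  "rows": [
    {"dp": [0, -0.2, 0], "turn": [0, 0, 0], "fingers": 1},
    {"dp": [0, 0, 0], "turn": [0, 0, 0], "fingers": 1},
    {"dp": [0, 0, 0], "turn": [0, 0, 0], "fingers": 1}
  ]
}}

```text
clock: 22.03
eef_pos: [552.9, -56.3, 153.5]
tcp_rot: [3.141, 0.001, 0.001]
contact_force: [-0.3, 0.0, -1.5]
opening: 0.391
grasp_force: 29.1
```

>>> {"name": "play_rows", "arguments": {
  "rows": [
    {"dp": [0.07, -0.1, 0.3], "turn": [0, 0, 0], "fingers": 1},
    {"dp": [0, 0, 0.5], "turn": [0, 0, 0], "fingers": 1},
    {"dp": [0, 0, 0.6], "turn": [0, 0, 0], "fingers": 1},
    {"dp": [0, 0, 0.5], "turn": [0, 0, 0], "fingers": 1},
    {"dp": [0, 0, 0.2], "turn": [0, 0, 0], "fingers": 1}
  ]
}}

```text
clock: 22.45
eef_pos: [554.3, -53.2, 66.8]
tcp_rot: [-3.141, 0.004, -0.001]
contact_force: [0.3, -0.5, -1.5]
opening: 0.39
grasp_force: 29.1
```

>>> {"name": "play_rows", "arguments": {
  "rows": [
    {"dp": [0, 0, 0.1], "turn": [0, 0, 0], "fingers": 1},
    {"dp": [0, 0, 0.03], "turn": [0, 0, 0], "fingers": 1},
    {"dp": [0, 0, 0], "turn": [0, 0, 0], "fingers": 1},
    {"dp": [0, 0, 0], "turn": [0, 0, 0], "fingers": 1}
  ]
}}

```text
clock: 22.78
eef_pos: [557.2, -52.8, 65.8]
tcp_rot: [3.141, -0.002, -0.0]
contact_force: [0.1, -0.1, -1.4]
opening: 0.395
grasp_force: 29.1
```

>>> {"name": "play_rows", "arguments": {
  "rows": [
    {"dp": [0, 0, 0.03], "turn": [0, 0, 0], "fingers": 1},
    {"dp": [0, 0, 0], "turn": [0, 0, 0], "fingers": 1},
    {"dp": [0, 0, 0], "turn": [0, 0, 0], "fingers": 1}
  ]
}}

```text
clock: 23.03
eef_pos: [556.7, -52.5, 64.2]
tcp_rot: [3.142, -0.001, 0.0]
contact_force: [-0.3, 0.5, -0.6]
opening: 0.391
grasp_force: 29.1
```

>>> {"name": "play_rows", "arguments": {
  "rows": [
    {"dp": [0, 0, 0.05], "turn": [0, 0, 0], "fingers": 1},
    {"dp": [0, 0, 0], "turn": [0, 0, 0], "fingers": 1},
    {"dp": [0, 0, 0], "turn": [0, 0, 0], "fingers": 1}
  ]
}}

```text
clock: 23.28
eef_pos: [556.3, -52.5, 61.6]
tcp_rot: [3.142, 0.0, 0.0]
contact_force: [0.1, -0.3, -0.5]
opening: 0.394
grasp_force: 29.1
```

>>> {"name": "play_rows", "arguments": {
  "rows": [
    {"dp": [0, 0, 0.03], "turn": [0, 0, 0], "fingers": 1},
    {"dp": [0, 0, 0], "turn": [0, 0, 0], "fingers": 1},
    {"dp": [0, 0, 0], "turn": [0, 0, 0], "fingers": 1}
  ]
}}

```text
clock: 23.53
eef_pos: [556.9, -52.4, 61.2]
tcp_rot: [-3.141, -0.001, 0.0]
contact_force: [-0.4, 1.5, 6.6]
opening: 0.394
grasp_force: 29.7
```

>>> {"name": "play_rows", "arguments": {
  "rows": [
    {"dp": [0, 0, 0], "turn": [0, 0, 0], "fingers": 0.55},
    {"dp": [0, 0, 0], "turn": [0, 0, 0], "fingers": 0.4},
    {"dp": [0, 0, 0], "turn": [0, 0, 0], "fingers": 0.2},
    {"dp": [0, 0, 0], "turn": [0, 0, 0], "fingers": 0},
    {"dp": [0, 0, -0.2], "turn": [0, 0, 0], "fingers": 0}
  ]
}}

```text
clock: 23.95
eef_pos: [555.4, -52.5, 67.4]
tcp_rot: [-3.141, 0.002, 0.0]
contact_force: [-0.4, 0.4, 0.3]
opening: 0.981
grasp_force: 0.0
```

>>> {"name": "play_rows", "arguments": {
  "rows": [
    {"dp": [0, 0, -0.5], "turn": [0, 0, 0], "fingers": 0},
    {"dp": [0, 0, -0.8], "turn": [0, 0, 0], "fingers": 0},
    {"dp": [0, 0, -0.8], "turn": [0, 0, 0], "fingers": 0},
    {"dp": [0, 0, -0.8], "turn": [0, 0, 0], "fingers": 0},
    {"dp": [0, 0, -0.8], "turn": [0, 0, 0], "fingers": 0}
  ]
}}

```text
clock: 24.37
eef_pos: [556.1, -52.5, 218.6]
tcp_rot: [3.142, -0.0, 0.0]
contact_force: [-0.2, -0.2, -0.9]
opening: 1.002
grasp_force: 0.0
```

>>> {"name": "play_rows", "arguments": {
  "rows": [
    {"dp": [-0.2, -0.3, -0.3], "turn": [0, 0, 0], "fingers": 0},
    {"dp": [-0.3, -0.6, 0], "turn": [0, 0, 0], "fingers": 0},
    {"dp": [-0.3, -0.7, 0], "turn": [0, 0, 0], "fingers": 0},
    {"dp": [-0.3, -0.7, 0], "turn": [0, 0, 0], "fingers": 0},
    {"dp": [-0.3, -0.7, 0], "turn": [0, 0, 0], "fingers": 0}
  ]
}}

```text
clock: 24.78
eef_pos: [499.6, 68.3, 229.3]
tcp_rot: [-3.141, -0.001, -0.001]
contact_force: [-0.3, 0.5, 0.2]
opening: 0.999
grasp_force: 0.0
```

>>> {"name": "play_rows", "arguments": {
  "rows": [
    {"dp": [-0.3, -0.7, 0], "turn": [0, 0, 0], "fingers": 0},
    {"dp": [-0.3, -0.6, 0], "turn": [0, 0, 0], "fingers": 0},
    {"dp": [-0.2, -0.35, 0], "turn": [0, 0, 0], "fingers": 0},
    {"dp": [0, 0, 0], "turn": [0, 0, 0], "fingers": 0},
    {"dp": [0, 0, 0], "turn": [0, 0, 0], "fingers": 0}
  ]
}}

```text
clock: 25.2
eef_pos: [468.2, 133.8, 229.0]
tcp_rot: [3.142, -0.001, 0.002]
contact_force: [0.3, 0.4, 0.3]
opening: 1.003
grasp_force: 0.0
```

```bash
python3 - <<'E'
from h import *
f=r.grab_frame("top"); crop(f,265,150,195,125,4,"pics/top4.png"); print(r.sense()["eef_pos"])
E
```

```text
[468.59142182 133.2557619  228.93823182]
```

View pics/top4.png

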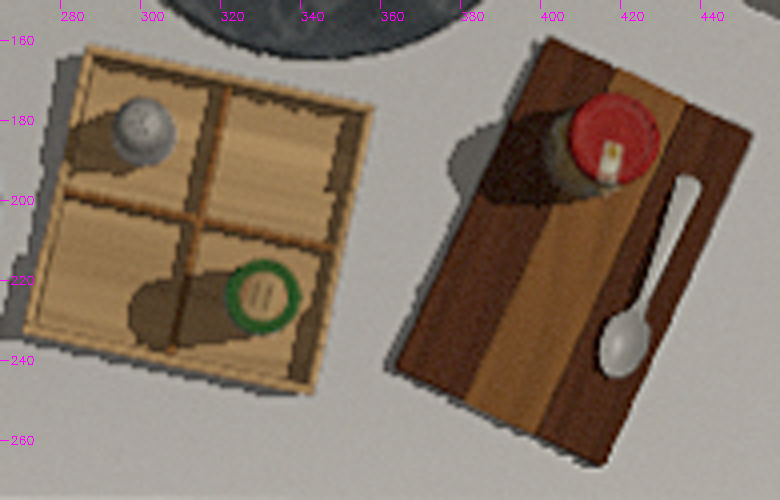

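The salt stands upright in the back left compartment at (301,182) and the honey upright on the board at (418,184). The spoon and spice jar are untouched. Now the mill goes back.

>>> {"name": "play_rows", "arguments": {
  "rows": [
    {"dp": [0, -0.03, 0.4], "turn": [0, 0, 0], "fingers": 0},
    {"dp": [0, 0, 0.6], "turn": [0, 0, 0], "fingers": 0},
    {"dp": [0, 0, 0.6], "turn": [0, 0, 0], "fingers": 0},
    {"dp": [0, 0, 0.5], "turn": [0, 0, 0], "fingers": 0},
    {"dp": [0, 0, 0.37], "turn": [0, 0, 0], "fingers": 0}
  ]
}}

```text
clock: 25.67
eef_pos: [468.3, 133.2, 128.1]
tcp_rot: [3.141, 0.001, -0.001]
contact_force: [-0.3, 0.1, -0.3]
opening: 1.001
grasp_force: 0.0
```

>>> {"name": "play_rows", "arguments": {
  "rows": [
    {"dp": [0, 0, 0], "turn": [0, 0, 0], "fingers": 0.2},
    {"dp": [0, 0, 0], "turn": [0, 0, 0], "fingers": 0.3},
    {"dp": [0, 0, 0], "turn": [0, 0, 0], "fingers": 0.4},
    {"dp": [0, 0, 0], "turn": [0, 0, 0], "fingers": 0.5},
    {"dp": [0, 0, 0], "turn": [0, 0, 0], "fingers": 0.6}
  ],
  "force": 40
}}

```text
clock: 26.08
eef_pos: [469.5, 134.7, 131.0]
tcp_rot: [-3.141, -0.002, 0.0]
contact_force: [-0.2, -0.1, 5.6]
opening: 0.553
grasp_force: 41.3
```

>>> {"name": "play_rows", "arguments": {
  "rows": [
    {"dp": [0, 0, 0], "turn": [0, 0, 0], "fingers": 0.8},
    {"dp": [0, 0, 0], "turn": [0, 0, 0], "fingers": 1},
    {"dp": [0, 0, 0], "turn": [0, 0, 0], "fingers": 1},
    {"dp": [0, 0, 0], "turn": [0, 0, 0], "fingers": 1}
  ]
}}

```text
clock: 26.42
eef_pos: [469.3, 134.8, 131.0]
tcp_rot: [-3.141, -0.002, 0.001]
contact_force: [0.0, -0.9, 7.3]
opening: 0.548
grasp_force: 41.3
```

>>> {"name": "play_rows", "arguments": {
  "rows": [
    {"dp": [0, 0, -0.1], "turn": [0, 0, 0], "fingers": 1},
    {"dp": [0, 0, -0.3], "turn": [0, 0, 0], "fingers": 1},
    {"dp": [0, 0, -0.5], "turn": [0, 0, 0], "fingers": 1},
    {"dp": [0, 0, -0.5], "turn": [0, 0, 0], "fingers": 1},
    {"dp": [0, 0.1, -0.1], "turn": [0, 0, 0], "fingers": 1}
  ]
}}

```text
clock: 26.83
eef_pos: [469.8, 131.4, 192.7]
tcp_rot: [-3.14, -0.004, 0.001]
contact_force: [1.4, 0.6, -1.5]
opening: 0.548
grasp_force: 41.6
```

>>> {"name": "play_rows", "arguments": {
  "rows": [
    {"dp": [0, 0.3, 0], "turn": [0, 0, 0], "fingers": 1},
    {"dp": [0, 0.5, 0], "turn": [0, 0, 0], "fingers": 1},
    {"dp": [0, 0.5, 0], "turn": [0, 0, 0], "fingers": 1},
    {"dp": [0, 0.5, 0], "turn": [0, 0, 0], "fingers": 1},
    {"dp": [0, 0.5, 0], "turn": [0, 0, 0], "fingers": 1}
  ]
}}

```text
clock: 27.25
eef_pos: [467.2, 36.9, 188.4]
tcp_rot: [3.141, 0.002, 0.001]
contact_force: [0.7, -0.6, -1.2]
opening: 0.555
grasp_force: 41.6
```

>>> {"name": "play_rows", "arguments": {
  "rows": [
    {"dp": [0, 0.5, 0], "turn": [0, 0, 0], "fingers": 1},
    {"dp": [0, 0.5, 0], "turn": [0, 0, 0], "fingers": 1},
    {"dp": [0, 0.5, 0], "turn": [0, 0, 0], "fingers": 1},
    {"dp": [0, 0.3, 0], "turn": [0, 0, 0], "fingers": 1},
    {"dp": [0, 0, 0], "turn": [0, 0, 0], "fingers": 1}
  ]
}}

```text
clock: 27.67
eef_pos: [467.2, -35.9, 188.4]
tcp_rot: [3.141, 0.002, -0.002]
contact_force: [0.7, 0.1, -1.4]
opening: 0.554
grasp_force: 41.7
```

>>> {"name": "play_rows", "arguments": {
  "rows": [
    {"dp": [0, 0, 0], "turn": [0, 0, 0], "fingers": 1},
    {"dp": [0, 0, 0], "turn": [0, 0, 0], "fingers": 1}
  ]
}}

```text
clock: 27.83
eef_pos: [467.7, -33.4, 188.9]
tcp_rot: [-3.141, 0.001, -0.0]
contact_force: [-0.8, 0.4, -1.7]
opening: 0.554
grasp_force: 41.7
```

Position is good; lowering to about 130.

>>> {"name": "play_rows", "arguments": {
  "rows": [
    {"dp": [0, 0, 0.4], "turn": [0, 0, 0], "fingers": 1},
    {"dp": [0, 0, 0.4], "turn": [0, 0, 0], "fingers": 1},
    {"dp": [0, 0, 0.4], "turn": [0, 0, 0], "fingers": 1},
    {"dp": [0, 0, 0.15], "turn": [0, 0, 0], "fingers": 1},
    {"dp": [0, 0, 0.05], "turn": [0, 0, 0], "fingers": 1}
  ]
}}

```text
clock: 28.25
eef_pos: [467.3, -32.7, 132.4]
tcp_rot: [-3.141, 0.003, 0.001]
contact_force: [-0.7, 0.4, -1.5]
opening: 0.549
grasp_force: 41.8
```

>>> {"name": "play_rows", "arguments": {
  "rows": [
    {"dp": [0, 0, 0.04], "turn": [0, 0, 0], "fingers": 1},
    {"dp": [0, 0, 0], "turn": [0, 0, 0], "fingers": 1},
    {"dp": [0, 0, 0], "turn": [0, 0, 0], "fingers": 1}
  ]
}}

```text
clock: 28.5
eef_pos: [468.9, -33.3, 132.7]
tcp_rot: [3.142, -0.001, 0.001]
contact_force: [-0.6, 0.1, -1.6]
opening: 0.549
grasp_force: 41.7
```

>>> {"name": "play_rows", "arguments": {
  "rows": [
    {"dp": [0, 0, 0.03], "turn": [0, 0, 0], "fingers": 1},
    {"dp": [0, 0, 0], "turn": [0, 0, 0], "fingers": 1},
    {"dp": [0, 0, 0], "turn": [0, 0, 0], "fingers": 1}
  ]
}}

```text
clock: 28.75
eef_pos: [468.5, -33.4, 131.2]
tcp_rot: [3.142, -0.001, 0.0]
contact_force: [0.5, -0.2, -1.5]
opening: 0.551
grasp_force: 41.7
```

>>> {"name": "play_rows", "arguments": {
  "rows": [
    {"dp": [0, 0, 0.04], "turn": [0, 0, 0], "fingers": 1},
    {"dp": [0, 0, 0], "turn": [0, 0, 0], "fingers": 1},
    {"dp": [0, 0, 0], "turn": [0, 0, 0], "fingers": 1}
  ]
}}

```text
clock: 29.0
eef_pos: [469.3, -33.3, 130.1]
tcp_rot: [-3.142, -0.002, 0.0]
contact_force: [0.0, 0.9, 5.7]
opening: 0.551
grasp_force: 42.3
```

>>> {"name": "play_rows", "arguments": {
  "rows": [
    {"dp": [0, 0, 0.01], "turn": [0, 0, 0], "fingers": 1},
    {"dp": [0, 0, 0], "turn": [0, 0, 0], "fingers": 1},
    {"dp": [0, 0, 0], "turn": [0, 0, 0], "fingers": 1}
  ]
}}

```text
clock: 29.25
eef_pos: [469.7, -33.3, 130.0]
tcp_rot: [-3.141, -0.003, 0.0]
contact_force: [-0.2, 2.0, 9.8]
opening: 0.552
grasp_force: 42.6
```

>>> {"name": "play_rows", "arguments": {
  "rows": [
    {"dp": [0, 0, -0.02], "turn": [0, 0, 0], "fingers": 0.4},
    {"dp": [0, 0, 0], "turn": [0, 0, 0], "fingers": 0.3},
    {"dp": [0, 0, 0], "turn": [0, 0, 0], "fingers": 0.1},
    {"dp": [0, 0, 0], "turn": [0, 0, 0], "fingers": 0},
    {"dp": [0, 0, -0.2], "turn": [0, 0, 0], "fingers": 0}
  ]
}}

```text
clock: 29.67
eef_pos: [467.3, -33.3, 136.7]
tcp_rot: [-3.141, 0.003, 0.0]
contact_force: [0.0, -0.6, 0.5]
opening: 0.999
grasp_force: 0.0
```

>>> {"name": "play_rows", "arguments": {
  "rows": [
    {"dp": [0, 0, -0.5], "turn": [0, 0, 0], "fingers": 0},
    {"dp": [0, 0, -0.7], "turn": [0, 0, 0], "fingers": 0},
    {"dp": [0, 0, -0.7], "turn": [0, 0, 0], "fingers": 0},
    {"dp": [0, 0, -0.5], "turn": [0, 0, 0], "fingers": 0},
    {"dp": [0.2, -0.3, 0], "turn": [0, 0, 0], "fingers": 0}
  ]
}}

```text
clock: 30.08
eef_pos: [477.8, -22.4, 238.3]
tcp_rot: [3.141, -0.006, -0.001]
contact_force: [0.4, 0.5, 0.0]
opening: 0.999
grasp_force: 0.0
```

>>> {"name": "play_rows", "arguments": {
  "rows": [
    {"dp": [0.35, -0.7, 0], "turn": [0, 0, 0], "fingers": 0},
    {"dp": [0.35, -0.7, 0], "turn": [0, 0, 0], "fingers": 0},
    {"dp": [0.35, -0.7, 0], "turn": [0, 0, 0], "fingers": 0},
    {"dp": [0.35, -0.7, 0], "turn": [0, 0, 0], "fingers": 0},
    {"dp": [0.35, -0.7, 0], "turn": [0, 0, 0], "fingers": 0}
  ]
}}

```text
clock: 30.5
eef_pos: [546.8, 120.0, 234.3]
tcp_rot: [3.142, -0.0, 0.0]
contact_force: [1.4, 0.2, -0.9]
opening: 0.998
grasp_force: 0.0
```

>>> {"name": "play_rows", "arguments": {
  "rows": [
    {"dp": [0.2, -0.4, 0], "turn": [0, 0, 0], "fingers": 0},
    {"dp": [0, 0, 0], "turn": [0, 0, 0], "fingers": 0},
    {"dp": [0, 0, 0], "turn": [0, 0, 0], "fingers": 0}
  ]
}}

```text
clock: 30.75
eef_pos: [554.2, 135.0, 233.6]
tcp_rot: [3.141, 0.001, 0.002]
contact_force: [0.0, -0.4, 0.1]
opening: 0.998
grasp_force: 0.0
```

Down to about 139 (2.37 units).

>>> {"name": "play_rows", "arguments": {
  "rows": [
    {"dp": [0, -0.03, 0.4], "turn": [0, 0, 0], "fingers": 0},
    {"dp": [0, 0, 0.6], "turn": [0, 0, 0], "fingers": 0},
    {"dp": [0, 0, 0.6], "turn": [0, 0, 0], "fingers": 0.2},
    {"dp": [0, 0, 0.5], "turn": [0, 0, 0], "fingers": 0.3},
    {"dp": [0, 0, 0.26], "turn": [0, 0, 0], "fingers": 0.4}
  ]
}}

```text
clock: 31.17
eef_pos: [552.4, 134.1, 137.2]
tcp_rot: [3.14, 0.003, -0.001]
contact_force: [-1.1, -0.6, 0.2]
opening: 0.608
grasp_force: 0.0
```

>>> {"name": "play_rows", "arguments": {
  "rows": [
    {"dp": [0, 0, 0], "turn": [0, 0, 0], "fingers": 0.5},
    {"dp": [0, 0, 0], "turn": [0, 0, 0], "fingers": 0.6},
    {"dp": [0, 0, 0], "turn": [0, 0, 0], "fingers": 0.7},
    {"dp": [0, 0, 0], "turn": [0, 0, 0], "fingers": 1},
    {"dp": [0, 0, 0], "turn": [0, 0, 0], "fingers": 1}
  ],
  "force": 60
}}

```text
clock: 31.58
eef_pos: [554.8, 135.9, 140.3]
tcp_rot: [-3.141, -0.001, 0.0]
contact_force: [-1.0, 0.7, -0.1]
opening: 0.351
grasp_force: 59.7
```

>>> {"name": "play_rows", "arguments": {
  "rows": [
    {"dp": [0, 0, 0], "turn": [0, 0, 0], "fingers": 1},
    {"dp": [0, 0, 0], "turn": [0, 0, 0], "fingers": 1},
    {"dp": [0, 0, -0.1], "turn": [0, 0, 0], "fingers": 1},
    {"dp": [0, 0, -0.3], "turn": [0, 0, 0], "fingers": 1},
    {"dp": [0, 0, -0.5], "turn": [0, 0, 0], "fingers": 1}
  ]
}}

```text
clock: 32.0
eef_pos: [552.7, 135.5, 174.3]
tcp_rot: [3.141, 0.004, 0.0]
contact_force: [0.4, -0.4, -3.8]
opening: 0.347
grasp_force: 59.6
```

>>> {"name": "play_rows", "arguments": {
  "rows": [
    {"dp": [0, 0, -0.6], "turn": [0, 0, 0], "fingers": 1},
    {"dp": [0, 0, -0.6], "turn": [0, 0, 0], "fingers": 1},
    {"dp": [0, 0, -0.6], "turn": [0, 0, 0], "fingers": 1},
    {"dp": [0, 0, -0.5], "turn": [0, 0, 0], "fingers": 1},
    {"dp": [0, 0.2, -0.1], "turn": [0, 0, 0], "fingers": 1}
  ]
}}

```text
clock: 32.42
eef_pos: [555.9, 129.0, 275.7]
tcp_rot: [-3.14, -0.006, 0.001]
contact_force: [0.4, 0.4, -3.3]
opening: 0.349
grasp_force: 59.9
```

>>> {"name": "play_rows", "arguments": {
  "rows": [
    {"dp": [0, 0.4, 0], "turn": [0, 0, 0], "fingers": 1},
    {"dp": [0, 0.6, 0], "turn": [0, 0, 0], "fingers": 1},
    {"dp": [0, 0.6, 0], "turn": [0, 0, 0], "fingers": 1},
    {"dp": [0, 0.6, 0], "turn": [0, 0, 0], "fingers": 1},
    {"dp": [0, 0.6, 0], "turn": [0, 0, 0], "fingers": 1}
  ]
}}

```text
clock: 32.83
eef_pos: [553.5, 14.3, 270.5]
tcp_rot: [3.141, 0.001, 0.001]
contact_force: [-0.0, 0.2, -3.8]
opening: 0.35
grasp_force: 59.9
```

>>> {"name": "play_rows", "arguments": {
  "rows": [
    {"dp": [0, 0.6, 0], "turn": [0, 0, 0], "fingers": 1},
    {"dp": [0, 0.6, 0], "turn": [0, 0, 0], "fingers": 1},
    {"dp": [0, 0.6, 0], "turn": [0, 0, 0], "fingers": 1},
    {"dp": [-0.1, 0.6, 0], "turn": [0, 0, 0], "fingers": 1},
    {"dp": [-0.1, 0.5, 0], "turn": [0, 0, 0], "fingers": 1}
  ]
}}

```text
clock: 33.25
eef_pos: [545.4, -102.1, 270.4]
tcp_rot: [3.141, 0.001, 0.0]
contact_force: [0.3, -0.3, -2.7]
opening: 0.348
grasp_force: 60.0
```

>>> {"name": "play_rows", "arguments": {
  "rows": [
    {"dp": [-0.1, 0.5, 0], "turn": [0, 0, 0], "fingers": 1},
    {"dp": [-0.1, 0.4, 0], "turn": [0, 0, 0], "fingers": 1},
    {"dp": [0, 0.1, 0], "turn": [0, 0, 0], "fingers": 1},
    {"dp": [0, 0, 0], "turn": [0, 0, 0], "fingers": 1},
    {"dp": [0, 0, 0], "turn": [0, 0, 0], "fingers": 1}
  ]
}}

```text
clock: 33.67
eef_pos: [538.1, -140.1, 270.8]
tcp_rot: [-3.141, 0.001, -0.001]
contact_force: [-0.0, -0.6, -2.9]
opening: 0.344
grasp_force: 60.1
```

>>> {"name": "play_rows", "arguments": {
  "rows": [
    {"dp": [0, 0.02, 0.4], "turn": [0, 0, 0], "fingers": 1},
    {"dp": [0, 0, 0.5], "turn": [0, 0, 0], "fingers": 1},
    {"dp": [0, 0, 0.6], "turn": [0, 0, 0], "fingers": 1},
    {"dp": [0, 0, 0.6], "turn": [0, 0, 0], "fingers": 1},
    {"dp": [0, 0, 0.5], "turn": [0, 0, 0], "fingers": 1}
  ]
}}

```text
clock: 34.08
eef_pos: [538.1, -139.7, 165.7]
tcp_rot: [-3.141, 0.001, 0.001]
contact_force: [-0.6, 0.3, -4.6]
opening: 0.344
grasp_force: 60.3
```

>>> {"name": "play_rows", "arguments": {
  "rows": [
    {"dp": [0, 0, 0.3], "turn": [0, 0, 0], "fingers": 1},
    {"dp": [0, 0, 0.2], "turn": [0, 0, 0], "fingers": 1},
    {"dp": [0, 0, 0.08], "turn": [0, 0, 0], "fingers": 1},
    {"dp": [0, 0, 0], "turn": [0, 0, 0], "fingers": 1},
    {"dp": [0, 0, 0], "turn": [0, 0, 0], "fingers": 1}
  ]
}}

```text
clock: 34.5
eef_pos: [539.1, -140.9, 144.9]
tcp_rot: [3.141, -0.001, 0.0]
contact_force: [-0.0, 0.0, -3.8]
opening: 0.351
grasp_force: 60.2
```

>>> {"name": "play_rows", "arguments": {
  "rows": [
    {"dp": [0, 0, 0.04], "turn": [0, 0, 0], "fingers": 1},
    {"dp": [0, 0, 0], "turn": [0, 0, 0], "fingers": 1},
    {"dp": [0, 0, 0], "turn": [0, 0, 0], "fingers": 1}
  ]
}}

```text
clock: 34.75
eef_pos: [538.7, -141.1, 143.1]
tcp_rot: [3.141, -0.001, 0.0]
contact_force: [-0.2, 0.8, -3.5]
opening: 0.353
grasp_force: 60.2
```

>>> {"name": "play_rows", "arguments": {
  "rows": [
    {"dp": [0, 0, 0.05], "turn": [0, 0, 0], "fingers": 1},
    {"dp": [0, 0, 0], "turn": [0, 0, 0], "fingers": 1},
    {"dp": [0, 0, 0], "turn": [0, 0, 0], "fingers": 1}
  ]
}}

```text
clock: 35.0
eef_pos: [538.4, -140.9, 140.5]
tcp_rot: [-3.142, 0.0, 0.0]
contact_force: [-0.0, 0.1, -3.9]
opening: 0.35
grasp_force: 60.2
```

>>> {"name": "play_rows", "arguments": {
  "rows": [
    {"dp": [0, 0, 0.03], "turn": [0, 0, 0], "fingers": 1},
    {"dp": [0, 0, 0], "turn": [0, 0, 0], "fingers": 1},
    {"dp": [0, 0, 0], "turn": [0, 0, 0], "fingers": 1}
  ]
}}

```text
clock: 35.25
eef_pos: [538.5, -141.0, 139.3]
tcp_rot: [3.142, -0.0, 0.0]
contact_force: [0.7, 0.0, -3.4]
opening: 0.346
grasp_force: 60.5
```

>>> {"name": "play_rows", "arguments": {
  "rows": [
    {"dp": [0, 0, 0.02], "turn": [0, 0, 0], "fingers": 1},
    {"dp": [0, 0, 0], "turn": [0, 0, 0], "fingers": 1},
    {"dp": [0, 0, 0], "turn": [0, 0, 0], "fingers": 1}
  ]
}}

```text
clock: 35.5
eef_pos: [538.8, -141.0, 139.3]
tcp_rot: [3.141, -0.001, 0.0]
contact_force: [-0.9, 1.4, 6.3]
opening: 0.348
grasp_force: 61.2
```

>>> {"name": "play_rows", "arguments": {
  "rows": [
    {"dp": [0, 0, 0], "turn": [0, 0, 0], "fingers": 0.6},
    {"dp": [0, 0, 0], "turn": [0, 0, 0], "fingers": 0.5},
    {"dp": [0, 0, 0], "turn": [0, 0, 0], "fingers": 0.3},
    {"dp": [0, 0, 0], "turn": [0, 0, 0], "fingers": 0.1},
    {"dp": [0, 0, -0.2], "turn": [0, 0, 0], "fingers": 0}
  ]
}}

```text
clock: 35.92
eef_pos: [537.5, -140.7, 145.4]
tcp_rot: [-3.141, 0.002, 0.0]
contact_force: [0.4, 0.2, 0.1]
opening: 0.904
grasp_force: 0.0
```

>>> {"name": "play_rows", "arguments": {
  "rows": [
    {"dp": [0, 0, -0.5], "turn": [0, 0, 0], "fingers": 0},
    {"dp": [0, 0, -0.7], "turn": [0, 0, 0], "fingers": 0},
    {"dp": [0, 0, -0.7], "turn": [0, 0, 0], "fingers": 0},
    {"dp": [0, 0, -0.5], "turn": [0, 0, 0], "fingers": 0},
    {"dp": [-0.3, 0.4, 0], "turn": [0, 0, 0], "fingers": 0}
  ]
}}

```text
clock: 36.33
eef_pos: [530.2, -156.3, 247.8]
tcp_rot: [3.14, -0.008, 0.002]
contact_force: [0.5, -0.7, 0.0]
opening: 1.001
grasp_force: 0.0
```

>>> {"name": "play_rows", "arguments": {
  "rows": [
    {"dp": [-0.4, 0.8, 0], "turn": [0, 0, 0], "fingers": 0},
    {"dp": [-0.4, 0.8, 0], "turn": [0, 0, 0], "fingers": 0},
    {"dp": [-0.4, 0.8, 0], "turn": [0, 0, 0], "fingers": 0},
    {"dp": [-0.4, 0.8, 0], "turn": [0, 0, 0], "fingers": 0},
    {"dp": [-0.4, 0.8, 0], "turn": [0, 0, 0], "fingers": 0}
  ]
}}

```text
clock: 36.75
eef_pos: [445.6, -318.3, 243.3]
tcp_rot: [3.141, -0.001, 0.001]
contact_force: [0.2, 0.5, 0.1]
opening: 0.995
grasp_force: 0.0
```

>>> {"name": "play_rows", "arguments": {
  "rows": [
    {"dp": [-0.4, 0.8, 0], "turn": [0, 0, 0], "fingers": 0},
    {"dp": [-0.4, 0.8, 0], "turn": [0, 0, 0], "fingers": 0},
    {"dp": [-0.4, 0.8, 0], "turn": [0, 0, 0], "fingers": 0},
    {"dp": [-0.4, 0.8, 0], "turn": [0, 0, 0], "fingers": 0},
    {"dp": [-0.4, 0.8, 0], "turn": [0, 0, 0], "fingers": 0}
  ]
}}

```text
clock: 37.17
eef_pos: [365.4, -478.5, 243.2]
tcp_rot: [3.141, -0.0, 0.0]
contact_force: [0.5, -0.5, -0.1]
opening: 0.997
grasp_force: 0.0
```

>>> {"name": "play_rows", "arguments": {
  "rows": [
    {"dp": [0, 0, 0], "turn": [0, 0, 0], "fingers": 0},
    {"dp": [0, 0, 0], "turn": [0, 0, 0], "fingers": 0},
    {"dp": [0, 0, 0], "turn": [0, 0, 0], "fingers": 0}
  ]
}}

```text
clock: 37.42
eef_pos: [366.4, -476.7, 242.6]
tcp_rot: [-3.141, -0.0, -0.001]
contact_force: [-0.2, -0.2, -0.1]
opening: 1.005
grasp_force: 0.0
```

```bash
python3 - <<'E'
from h import *
f=r.grab_frame("top"); crop(f,265,150,195,125,4,"pics/top5.png"); print(r.sense()["eef_pos"])
E
```

```text
[ 366.77599928 -476.23263343  242.6300411 ]
```

View pics/top5.png

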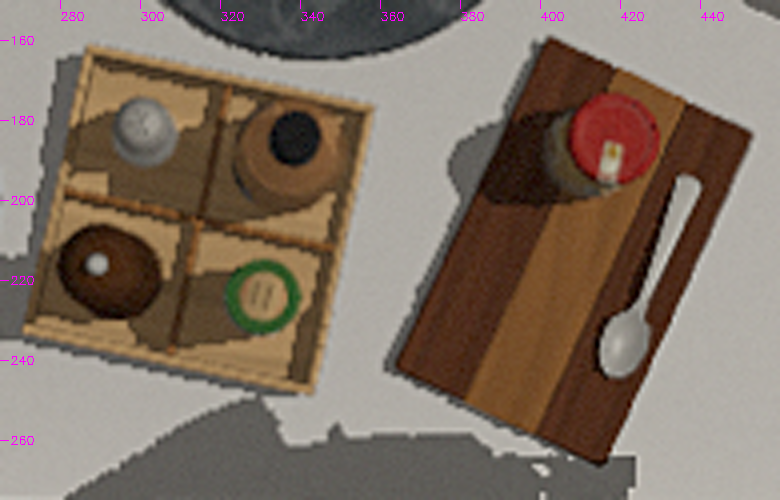

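All items are upright and in place: salt (301,182), bottle (338,184.5), mill (289,216), honey (418,184), with the spice jar and spoon unmoved.

```bash
python3 -c "
from rig import r
print(r.sign_off())"
```

```text
the job is handed in; nothing more can be done
None
```

The job is done and handed in at about 37 s: honey on the board, salt in the back left compartment, mill and bottle back in their own compartments, all upright, with the spice jar and teaspoon left where they were.

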